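# Put the mixed-up lids back on their own storage jars

## Task

The lids of the four storage jars got mixed up after the washing-up, so the colours no longer tell what is inside: put every lid back on the jar of its own colour, sitting level and fully home on the rim. A lid that has to wait goes on the round wooden board and never on the bare worktop, so that its underside stays clean; leave the jars and the salt shaker standing where they are.

Things in the scene. Friction and masses are not known exactly. Their poses are not given: they have to be found in the camera images.
- jar_blue: Round stoneware storage jar, blue glaze with a bare beige foot, loose, about 0.55 kg; 116 mm across, its open rim 91 mm outside and 80 mm inside, 100 mm above its foot. Origin: centre of its underside, z up. Its shoulder shows round the lid from above.
- jar_red: Round stoneware storage jar, brick red glaze with a bare beige foot, loose, about 0.55 kg; 116 mm across, its open rim 91 mm outside and 80 mm inside, 100 mm above its foot. Origin: centre of its underside, z up. Its shoulder shows round the lid from above.
- jar_yellow: Round stoneware storage jar, mustard yellow glaze with a bare beige foot, loose, about 0.55 kg; 116 mm across, its open rim 91 mm outside and 80 mm inside, 100 mm above its foot. Origin: centre of its underside, z up. Its shoulder shows round the lid from above.
- jar_green: Round stoneware storage jar, green glaze with a bare beige foot, loose, about 0.55 kg; 116 mm across, its open rim 91 mm outside and 80 mm inside, 100 mm above its foot. Origin: centre of its underside, z up. Its shoulder shows round the lid from above.
- lid_blue: Blue loose lid, about 0.12 kg: 94 mm disc, below it a bevelled beige plug 72.5 mm across, 12 mm deep; on top an upright pale wooden knob, 26 mm across, 26 to 52 mm above the origin (disc top: 22.5 mm). Origin: centre of the plug's underside, z up. Fits any jar, 3.8 mm free all round; seated, its origin is 88 mm above the jar's. At the start each jar wears a lid of another colour.
- lid_red: Brick red loose lid, about 0.12 kg: 94 mm disc, below it a bevelled beige plug 72.5 mm across, 12 mm deep; on top an upright pale wooden knob, 26 mm across, 26 to 52 mm above the origin (disc top: 22.5 mm). Origin: centre of the plug's underside, z up. Fits any jar, 3.8 mm free all round; seated, its origin is 88 mm above the jar's. At the start each jar wears a lid of another colour.
- lid_yellow: Mustard yellow loose lid, about 0.12 kg: 94 mm disc, below it a bevelled beige plug 72.5 mm across, 12 mm deep; on top an upright pale wooden knob, 26 mm across, 26 to 52 mm above the origin (disc top: 22.5 mm). Origin: centre of the plug's underside, z up. Fits any jar, 3.8 mm free all round; seated, its origin is 88 mm above the jar's. At the start each jar wears a lid of another colour.
- lid_green: Green loose lid, about 0.12 kg: 94 mm disc, below it a bevelled beige plug 72.5 mm across, 12 mm deep; on top an upright pale wooden knob, 26 mm across, 26 to 52 mm above the origin (disc top: 22.5 mm). Origin: centre of the plug's underside, z up. Fits any jar, 3.8 mm free all round; seated, its origin is 88 mm above the jar's. At the start each jar wears a lid of another colour.
- board: Round brown wooden board, fixed, 150 mm across, flat top 16 mm above the worktop, a thin dark ring near its edge. Origin: centre of its underside. It is empty at the start and has room for one lid.
- salt: Glass salt shaker with a grey cap, loose, 44 mm across, 90 mm high, standing among the jars. Origin: centre of its underside, z up.
Mind the look-alikes: they are no part of the job. There is more than one size of the board; the one meant has the size given above.

How it is judged:
On the way, in this order (a step that is already met when the one before it is completed fails the run):
1. a lid has been set down and let go on the wooden board (((horizontal distance between lid_blue and board below 0.06 m and height (world z) of lid_blue below 0.021 m and angle between lid_blue's own z axis and vertical below 0.1 rad and contact force between the fingers and lid_blue below 0.5 N and linear speed of lid_blue below 0.03 m/s) or (horizontal distance between lid_red and board below 0.06 m and height (world z) of lid_red below 0.021 m and angle between lid_red's own z axis and vertical below 0.1 rad and contact force between the fingers and lid_red below 0.5 N and linear speed of lid_red below 0.03 m/s) or (horizontal distance between lid_yellow and board below 0.06 m and height (world z) of lid_yellow below 0.021 m and angle between lid_yellow's own z axis and vertical below 0.1 rad and contact force between the fingers and lid_yellow below 0.5 N and linear speed of lid_yellow below 0.03 m/s) or (horizontal distance between lid_green and board below 0.06 m and height (world z) of lid_green below 0.021 m and angle between lid_green's own z axis and vertical below 0.1 rad and contact force between the fingers and lid_green below 0.5 N and linear speed of lid_green below 0.03 m/s))), for 0.2 s.
2. a first lid sits on the jar of its own colour, let go (((horizontal distance between lid_blue and jar_blue below 0.008 m and z of lid_blue in the frame of jar_blue between 0.085 and 0.091 m and angle between lid_blue's own z axis and vertical below 0.06 rad and contact force between the fingers and lid_blue below 0.5 N) or (horizontal distance between lid_red and jar_red below 0.008 m and z of lid_red in the frame of jar_red between 0.085 and 0.091 m and angle between lid_red's own z axis and vertical below 0.06 rad and contact force between the fingers and lid_red below 0.5 N) or (horizontal distance between lid_yellow and jar_yellow below 0.008 m and z of lid_yellow in the frame of jar_yellow between 0.085 and 0.091 m and angle between lid_yellow's own z axis and vertical below 0.06 rad and contact force between the fingers and lid_yellow below 0.5 N) or (horizontal distance between lid_green and jar_green below 0.008 m and z of lid_green in the frame of jar_green between 0.085 and 0.091 m and angle between lid_green's own z axis and vertical below 0.06 rad and contact force between the fingers and lid_green below 0.5 N))), for 0.2 s.
At the end, for the whole second after the job is handed in: Each lid on the jar of its own colour: centred within 8 mm, origin 85 to 91 mm above the jar's (seated: 88), level within 0.06 rad, let go, at rest. Jars upright (0.06 rad), at rest, within 40 mm of their start; salt shaker upright (0.1 rad), within 40 mm of its start (horizontal distance between lid_blue and jar_blue below 0.008 m and z of lid_blue in the frame of jar_blue between 0.085 and 0.091 m and angle between each of lid_blue, lid_red, lid_yellow, lid_green, jar_blue, jar_red, jar_yellow, jar_green's own z axis and vertical below 0.06 rad and contact force between the fingers and lid_blue below 0.5 N and horizontal distance between lid_red and jar_red below 0.008 m and z of lid_red in the frame of jar_red between 0.085 and 0.091 m and contact force between the fingers and lid_red below 0.5 N and horizontal distance between lid_yellow and jar_yellow below 0.008 m and z of lid_yellow in the frame of jar_yellow between 0.085 and 0.091 m and contact force between the fingers and lid_yellow below 0.5 N and horizontal distance between lid_green and jar_green below 0.008 m and z of lid_green in the frame of jar_green between 0.085 and 0.091 m and contact force between the fingers and lid_green below 0.5 N and linear speed of each of lid_blue, jar_blue, lid_red, jar_red, lid_yellow, jar_yellow, lid_green, jar_green below 0.02 m/s and angular speed of each of lid_blue, jar_blue, lid_red, jar_red, lid_yellow, jar_yellow, lid_green, jar_green below 0.2 rad/s and distance of each of jar_blue, jar_red, jar_yellow, jar_green, salt from where it was at the start of the episode below 0.04 m and angle between salt's own z axis and vertical below 0.1 rad); the robot touches nothing.
It fails at once if a lid touches down on the bare worktop (its origin lower than 10 mm) (height (world z) of any of lid_blue, lid_red, lid_yellow, lid_green below 0.01 m).
It fails at once if a jar or the salt shaker is knocked over (angle between any of jar_blue, jar_red, jar_yellow, jar_green, salt's own z axis and vertical above 0.6 rad).
It also fails if it takes over 118 s, if anything falls off the work surface, if the arm or the gripper's body presses on something with over 40 N, if the wrist force passes 120 N, or if a joint passes its speed limit or range.

## Robot

A 6-joint arm with a two-finger parallel gripper is mounted at the origin on a cart in front of the work surface, level with it; the furniture and walls round the work are solid. World frame = base frame: x ahead of the robot, y to its left, z up, the work surface at z = 0. Lengths are in m, angles in rad, forces in N, time in s.
With the tool pointing down it reaches from about 0.325 to 0.9 m from the base axis. Payload 3.5 kg.
Tool frame: the origin (TCP) lies at the very end of the fingers, on their centre line; the grasp point (between the pads) lies 19 mm behind it (robot.pinch_z is the distance from the TCP to the grasp point, in m); z points along the fingers, y is the line along which they close (so a half turn about z gives the same grasp; the last joint's range is limited). The gripper opens to 85 mm and grips with 20 to 120 N. Pads are 22 mm wide; open, the fingers measure 114 mm over their backs; the gripper's body (76 mm by 85 mm) begins 54 mm behind the grasp point. The pads swing forward as they close: fully open they stand 13 mm farther back than shut.
Start: joints at [-1.231, 0.276, -0.026, 1.268, 0, 1.467], TCP at [0.268, -0.565, 0.231] pointing down, gripper open.
Joint ranges: [-3.12, 3.12], [-0.85, 1.88], [-1.08, 1.24], [-1.95, 2.15], [-1.57, 1.53], [-3.14, 3.14]. Speed limits (rad/s): [2.57, 2.57, 3.14, 3.14, 3.14, 3.14].

## Interface

Orientations are given as a unit quaternion [x, y, z, w].
In Python, from station import robot gives the robot as it stands.
- The arm moves only by the tool carry_out, never from a script. Its argument "commands" is text: rows parted by semicolons, each of 7 numbers parted by spaces: the shift along the tool's x, y, z normalised to -1 to 1, where 1 is 100 mm, then the turn, a rotation vector about the tool's x, y, z normalised to -1 to 1, where 1 is 2 rad, then the closure, from -1 (fully open) to 1 (shut). A call has exactly 10 rows; each row is the pose to reach, as a shift and turn from the pose commanded when the call began, along the tool's axes at that moment; what a row does not reach only later rows make up. A row lasts 1/8 s, in which the tool goes at most 62.5 mm and 10.7 degrees, less where a joint would pass 70% of its speed; a pose out of reach is approached as far as the arm can. A call with a number of a shift or a turn outside -1 to 1 is refused whole. A call with a gripper value outside its range is refused whole. The fingers move at their own pace and stop on an object; "newtons" is the grip in N (left out, the last holds). Time passes only in rows, so rows that repeat a pose let the fingers close, or fill a call up. It gives the time, the measured TCP pose, the force, the opening and the grip force at its end, in the units of the state.
- robot.state(): the state, without advancing time (a new reading comes with each control period).
- robot.capture(name): name is "scene" or "top" or "wrist"; returns the picture (480x640x3 uint8, red, green, blue); there is no depth.
- robot.camera_info(name): a dict with "mtx" (3x3 intrinsics, pixels), "k1" (the pictures are not rectified: a ray, as slopes to the right and down, at radius r is drawn at 1 + k1 r^2 times it, then the intrinsics apply), "origin" and "orientation" of the camera in the world; the wrist camera has in their place "T_tool_cam" (4x4, takes a point from camera to tool coordinates, whose origin is the TCP and whose axes are the flange's). Camera axes: x right, y up, looking along -z (the intrinsics and any distortion apply to the point x, -y, -z); pixel columns grow to the right and rows downward; lengths in m; the calibration is good to about 2 mm. A picture is of the moment at which its call begins: read the wrist's pose just before it. camera_info takes no time and is no camera call.
- robot.finish_job(): hands the job in; it is judged then, once.
The state is a dict: "time": time; "joints": joint angles; "joint_vel": joint speeds; "joint_efforts": joint torques, N m; "ee_pos": TCP position; "tcp_rot": TCP orientation; "ft_force": force on the tool from outside, world axes, zero at the start; "wrist_torque": the same for the moment, N m; "grip_width": finger opening in m; "grip_force": force on a finger pad.
Only numpy, scipy, OpenCV 4.12 (cv2) and the standard library are available. Lean on these libraries where they do the work, as an engineer would, in place of code of your own. Each camera call takes 0.05 s, during which the arm holds its last target. There are 200 camera calls.

## Working session

There is one attempt and no reset: what is moved stays moved. The work goes in short steps, Python scripts to look and compute and a tool call to move; the robot and the scene stay as the last step left them, time stands still between calls to the robot, and variables do not carry over. Pictures are saved under pics/ and viewed, at most 15 in all, crops included, and the job is handed in when it is done.

Besides the shell and the picture viewer there is one more tool, called by a JSON object that holds its "name" and its "arguments", one argument or row to a line. carry_out: Moves the arm, as the interface text tells. Scaled input: -1 to 1 covers 100 mm each way for a shift and 2 rad each way for a turn. Its arguments: {"type":"object","properties":{"commands":{"type":"string"},"newtons":{"type":"number"}},"required":["commands"]}

```bash
mkdir -p pics; ls; python3 - <<'E'
from station import robot
import cv2,numpy as np
s=robot.state(); print(s['time'],s['ee_pos'],s['tcp_rot'],s['grip_width'],robot.pinch_z)
for n in('top','scene'):
    im=robot.capture(n); cv2.imwrite(f'pics/{n}0.png',im[...,::-1])
    print(n,robot.camera_info(n))
print(robot.camera_info('wrist'))
E
```

```text
pics
0.0 [ 0.26752477 -0.5639963   0.23015535] [ 9.75587371e-01  2.19608938e-01 -1.33766391e-04 -1.08521522e-03] 0.0853726148333085 0.0187
top {'mtx': array([[526.8036255 ,   0.        , 321.07793875],
       [  0.        , 526.8036255 , 239.68446727],
       [  0.        ,   0.        ,   1.        ]]), 'k1': -0.010930453338205616, 'origin': array([0.46164675, 0.1187024 , 1.3441747 ]), 'orientation': array([-0.02220993,  0.01401811,  0.71334676, -0.70031893])}
scene {'mtx': array([[610.35358872,   0.        , 312.46199397],
       [  0.        , 610.35358872, 232.08837649],
       [  0.        ,   0.        ,   1.        ]]), 'k1': -0.19887097744346877, 'origin': array([-0.29715934,  0.67994955,  1.05783164]), 'orientation': array([-0.18439411,  0.34985326,  0.81319652, -0.42698118])}
{'mtx': array([[372.75882273,   0.        , 325.14334532],
       [  0.        , 372.75882273, 243.13778109],
       [  0.        ,   0.        ,   1.        ]]), 'k1': -0.01726569958142669, 'T_tool_cam': array([[-5.87517873e-05,  9.47068349e-01,  3.21031990e-01,
         8.26376419e-02],
       [ 9.99999800e-01, -1.46701636e-04,  6.15789883e-04,
         1.10578807e-03],
       [ 6.30291026e-04,  3.21031962e-01, -9.47068151e-01,
        -1.42749276e-01],
       [ 0.00000000e+00,  0.00000000e+00,  0.00000000e+00,
         1.00000000e+00]])}
```

View pics/top0.png

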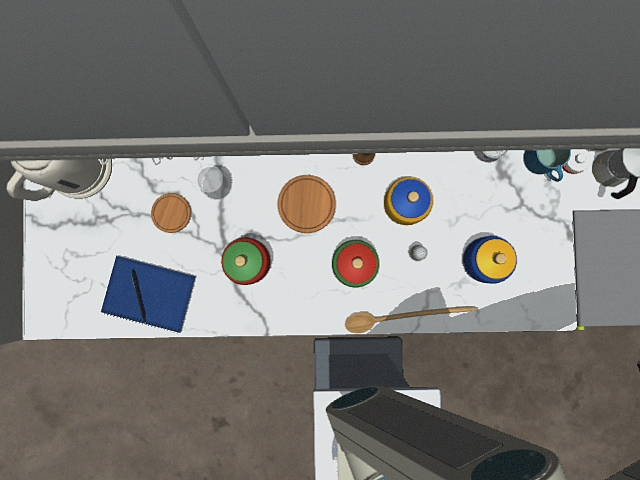

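View pics/scene0.png

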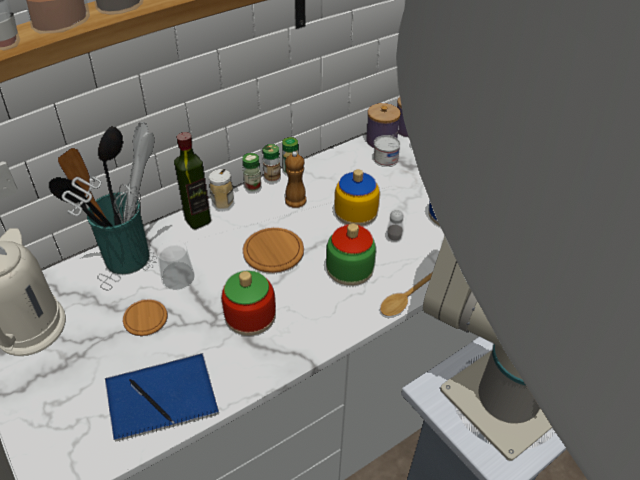

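Top view: blue lid sits on the yellow jar (410,200), red lid on the green jar (355,263), green lid on the red jar (246,261) and yellow lid on the blue jar (490,259). The large board is at (306,204), the small decoy at (171,213) and the salt at (418,252). The scene view agrees, so there are two swaps: blue with yellow, and red with green.

```bash
cat > h.py <<'E'
from station import robot
import cv2,numpy as np
from scipy.spatial.transform import Rotation as R
def cam(n,s=None):
    c=robot.camera_info(n)
    if n!='wrist': return c,R.from_quat(c['orientation']).as_matrix(),np.array(c['origin'])
    A=R.from_quat(s['tcp_rot']).as_matrix(); T=c['T_tool_cam']
    return c,A@T[:3,:3],A@T[:3,3]+s['ee_pos']
def pix2w(n,uv,z,s=None):
    c,Rm,o=cam(n,s); uv=np.atleast_2d(np.array(uv,float)); K=c['mtx']
    d=cv2.undistortPoints(uv[:,None],K,np.array([c['k1'],0,0,0.]))[:,0]
    r=np.c_[d[:,0],-d[:,1],-np.ones(len(d))]@Rm.T
    return o+r*((z-o[2])/r[:,2])[:,None]
def circ(P):  # least-squares circle, one outlier trim
    for _ in range(3):
        A=np.c_[2*P,np.ones(len(P))]; x=np.linalg.lstsq(A,(P**2).sum(1),rcond=None)[0]
        r=np.sqrt(x[2]+x[0]**2+x[1]**2); e=abs(np.hypot(*(P-x[:2]).T)-r); P=P[e<=max(2*np.median(e),.0005)]
    return x[:2],r
HUE=dict(blue=(105,125),green=(45,85),red=(0,9),yellow=(17,30),orange=(5,24))
def mask(im,k,smin=110,vmin=40):
    h=cv2.cvtColor(im,cv2.COLOR_RGB2HSV); a,b=HUE[k]
    m=(h[...,0]>=a)&(h[...,0]<=b)&(h[...,1]>=smin)&(h[...,2]>=vmin)
    if k=='red': m|=(h[...,0]>=174)&(h[...,1]>=smin)&(h[...,2]>=vmin)
    return m.astype(np.uint8)
def blob(m,near,rad):
    w=np.zeros_like(m); cv2.circle(w,near,rad,1,-1)
    c=cv2.findContours(m*w,cv2.RETR_EXTERNAL,cv2.CHAIN_APPROX_NONE)[0]
    return max(c,key=cv2.contourArea)[:,0]
E
python3 - <<'E'
from h import *
im=cv2.imread('pics/top0.png')[...,::-1].copy()
h=cv2.cvtColor(im,cv2.COLOR_RGB2HSV)
for n,p in dict(blueL=(405,205),yelJ=(410,218),redL=(345,262),grJ=(375,280),grL=(238,262),redJ=(266,255),yelL=(488,270),bluJ=(468,262),board=(306,215),knob=(413,196)).items(): print(n,h[p[1],p[0]])
for k,p in dict(blue=(408,200),red=(355,262),green=(242,262),yellow=(495,259)).items():
    c=blob(mask(im,k),p,34)
    hull=cv2.convexHull(c)[:,0]
    print(k,circ(pix2w('top',c,.1085)[:,:2]))
c=blob(mask(im,'orange',80),(306,204),36); print('board',circ(pix2w('top',c,.016)[:,:2]))
print('salt',pix2w('top',(418,250),.09))
E
```

```text
blueL [111 163 191]
yelJ [ 16 150 179]
redL [  1 180 186]
grJ [105   2 228]
grL [ 20  98 205]
redJ [  1 195  89]
yelL [ 24 181 221]
bluJ [108 190  63]
board [ 14 149 166]
knob [ 20 100 209]
blue (array([ 0.61913195, -0.07954841]), np.float64(0.04469602210381233))
red (array([0.46889691, 0.0512755 ]), np.float64(0.0450420943015071))
green (array([0.47871782, 0.31901761]), np.float64(0.044780214348197456))
yellow (array([ 0.47347287, -0.2747589 ]), np.float64(0.045604254273076204))
board (array([0.62217253, 0.16910831]), np.float64(0.07245850887537081))
salt [[ 0.49723291 -0.097285    0.09      ]]
```

{"name": "carry_out", "arguments": {
  "commands": "0.3 -0.15 0 0 0 -0.09 -1;0.6 -0.3 0 0 0 -0.18 -1;0.9 -0.45 0 0 0 -0.27 -1;1 -0.55 0 0 0 -0.36 -1;1 -0.55 0 0 0 -0.45 -1;1 -0.55 0 0 0 -0.54 -1;1 -0.55 0 0 0 -0.564 -1;1 -0.55 0 0 0 -0.564 -1;1 -0.55 0 0 0 -0.564 -1;1 -0.55 0 0 0 -0.564 -1",
  "newtons": 60
}}

```text
time: 1.35
ee_pos: [0.3345, -0.4721, 0.2312]
tcp_rot: [0.707, 0.707, 0.0, -0.0]
ft_force: [0.5, 0.0, -0.3]
grip_width: 0.0853
grip_force: 0.0
```

{"name": "carry_out", "arguments": {
  "commands": "0.2 0.2 0 0 0 0 -1;0.4 0.4 0 0 0 0 -1;0.6 0.5 0 0 0 0 -1;0.8 0.6 0 0 0 0 -1;1 0.71 0 0 0 0 -1;1 0.71 0 0 0 0 -1;1 0.71 0 0 0 0 -1;1 0.71 0 0 0 0 -1;1 0.71 0 0 0 0 -1;1 0.71 0 0 0 0 -1"
}}

```text
time: 2.6
ee_pos: [0.4054, -0.3726, 0.2313]
tcp_rot: [0.707, 0.707, -0.0, -0.0]
ft_force: [0.1, 0.1, 0.8]
grip_width: 0.0855
grip_force: 0.0
```

{"name": "carry_out", "arguments": {
  "commands": "0.2 0.2 0 0 0 0 -1;0.4 0.4 0 0 0 0 -1;0.6 0.5 0 0 0 0 -1;0.8 0.6 0 0 0 0 -1;1 0.71 0 0 0 0 -1;1 0.71 0 0 0 0 -1;1 0.71 0 0 0 0 -1;1 0.71 0 0 0 0 -1;1 0.71 0 0 0 0 -1;1 0.71 0 0 0 0 -1"
}}

```text
time: 3.85
ee_pos: [0.4764, -0.2726, 0.2313]
tcp_rot: [0.707, 0.707, -0.0, 0.0]
ft_force: [0.0, 1.0, -0.4]
grip_width: 0.0855
grip_force: 0.0
```

{"name": "carry_out", "arguments": {
  "commands": "0.2 0.2 0 0 0 0 -1;0.4 0.4 0 0 0 0 -1;0.6 0.5 0 0 0 0 -1;0.8 0.6 0 0 0 0 -1;1 0.71 0 0 0 0 -1;1 0.71 0 0 0 0 -1;1 0.71 0 0 0 0 -1;1 0.71 0 0 0 0 -1;1 0.71 0 0 0 0 -1;1 0.71 0 0 0 0 -1"
}}

```text
time: 5.1
ee_pos: [0.5474, -0.1726, 0.2313]
tcp_rot: [0.707, 0.707, -0.0, -0.0]
ft_force: [-0.3, -0.1, -0.2]
grip_width: 0.0852
grip_force: 0.0
```

{"name": "carry_out", "arguments": {
  "commands": "0.2 0.2 0 0 0 0 -1;0.4 0.4 0 0 0 0 -1;0.6 0.5 0 0 0 0 -1;0.8 0.6 0 0 0 0 -1;0.92 0.71 0 0 0 0 -1;0.92 0.71 0 0 0 0 -1;0.92 0.71 0 0 0 0 -1;0.92 0.71 0 0 0 0 -1;0.92 0.71 0 0 0 0 -1;0.92 0.71 0 0 0 0 -1"
}}

```text
time: 6.35
ee_pos: [0.6184, -0.0805, 0.2314]
tcp_rot: [0.707, 0.707, -0.0, 0.0]
ft_force: [0.2, -0.7, 0.3]
grip_width: 0.0855
grip_force: 0.0
```

```bash
python3 - <<'E'
from h import *
s=robot.state(); im=robot.capture('wrist'); cv2.imwrite('pics/w1.png',im[...,::-1])
print(s['ee_pos'])
c=blob(mask(im,'blue'),(320,240),300); print('blue lid',circ(pix2w('wrist',c,.1085,s)[:,:2]))
E
```

```text
[ 0.61841162 -0.08053144  0.23136485]
blue lid (array([ 0.620971 , -0.0815208]), np.float64(0.04505421437650196))
```

View pics/w1.png

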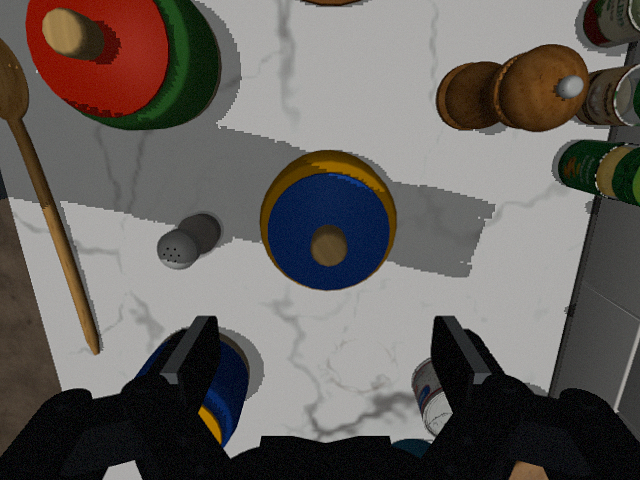

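The wrist view shows the blue lid on the yellow jar centred at (330,230) with its knob at (328,245), and the salt at (178,248). It agrees with the top view within 2 mm, so I'm grasping the lid.

{"name": "carry_out", "arguments": {
  "commands": "-0.01 0.02 0.2 0 0 0 -1;-0.01 0.02 0.4 0 0 0 -1;-0.01 0.02 0.6 0 0 0 -1;-0.01 0.02 0.75 0 0 0 -1;-0.01 0.02 0.88 0 0 0 -1;-0.01 0.02 0.95 0 0 0 -1;-0.01 0.02 1 0 0 0 -1;-0.01 0.02 1 0 0 0 -1;-0.01 0.02 1 0 0 0 -1;-0.01 0.02 1 0 0 0 -1"
}}

```text
time: 7.65
ee_pos: [0.621, -0.0813, 0.1319]
tcp_rot: [0.707, 0.707, 0.0, 0.0]
ft_force: [-0.1, 0.7, 1.0]
grip_width: 0.0852
grip_force: 0.0
```

{"name": "carry_out", "arguments": {
  "commands": "0 0 0.08 0 0 0 -1;0 0 0.16 0 0 0 -1;0 0 0.16 0 0 0 0;0 0 0.16 0 0 0 0.3;0 0 0.16 0 0 0 0.5;0 0 0.16 0 0 0 1;0 0 0.16 0 0 0 1;0 0 0.16 0 0 0 1;0 0 0.16 0 0 0 1;0 0 0.16 0 0 0 1"
}}

```text
time: 8.9
ee_pos: [0.6211, -0.0813, 0.1159]
tcp_rot: [0.707, 0.707, 0.0, 0.0]
ft_force: [0.4, -0.5, 5.1]
grip_width: 0.0238
grip_force: 59.5
```

{"name": "carry_out", "arguments": {
  "commands": "0 0 -0.05 0 0 0 1;0 0 -0.15 0 0 0 1;0 0 -0.3 0 0 0 1;0.1 0 -0.45 0 0 0 1;0.25 0 -0.6 0 0 0 1;0.45 0 -0.6 0 0 0 1;0.65 0 -0.6 0 0 0 1;0.85 0 -0.6 0 0 0 1;1 0 -0.6 0 0 0 1;1 0 -0.6 0 0 0 1"
}}

```text
time: 10.15
ee_pos: [0.6203, 0.0202, 0.1749]
tcp_rot: [0.706, 0.708, -0.0, -0.0]
ft_force: [1.2, 0.3, -1.3]
grip_width: 0.024
grip_force: 58.9
```

```bash
python3 - <<'E'
from h import *
s=robot.state(); im=robot.capture('wrist'); cv2.imwrite('pics/w2.png',im[...,::-1])
im=robot.capture('top'); cv2.imwrite('pics/t2.png',im[...,::-1]); print(s['ee_pos'],s['ft_force'])
E
```

```text
[0.62027526 0.02016632 0.17488339] [ 1.22620293  0.34689305 -1.33568937]
```

View pics/w2.png

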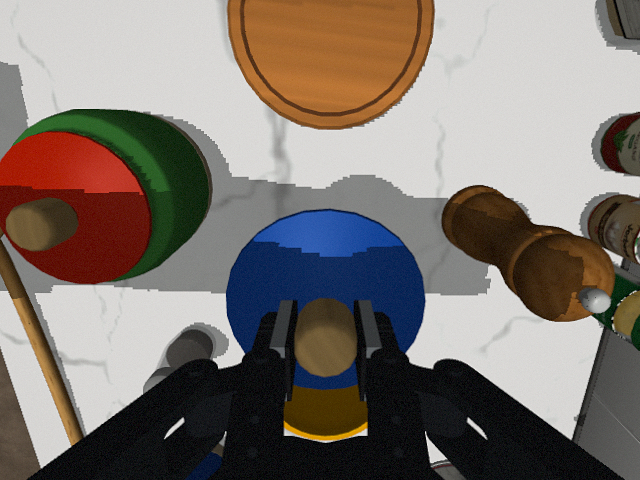

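The blue lid hangs level in the fingers, knob at (325,335). The open yellow rim shows at (325,420), and the board lies ahead at (332,40).

{"name": "carry_out", "arguments": {
  "commands": "0.15 0 0 0 0 0 1;0.35 0 0 0 0 0 1;0.55 0 0 0 0 0 1;0.75 0 0 0 0 0 1;0.9 0 0.1 0 0 0 1;1 0 0.2 0 0 0 1;1 0 0.35 0 0 0 1;1 0 0.45 0 0 0 1;1 0 0.5 0 0 0 1;1 0 0.5 0 0 0 1"
}}

```text
time: 11.5
ee_pos: [0.6203, 0.1183, 0.1247]
tcp_rot: [0.707, 0.707, -0.0, -0.0]
ft_force: [-0.3, 0.8, -1.5]
grip_width: 0.0241
grip_force: 58.9
```

{"name": "carry_out", "arguments": {
  "commands": "0.2 0 0.1 0 0 0 1;0.4 0 0.25 0 0 0 1;0.49 0 0.4 0 0 0 1;0.49 0 0.55 0 0 0 1;0.49 0 0.65 0 0 0 1;0.49 0 0.72 0 0 0 1;0.49 0 0.76 0 0 0 1;0.49 0 0.78 0 0 0 1;0.49 0 0.79 0 0 0 1;0.49 0 0.79 0 0 0 1"
}}

```text
time: 12.75
ee_pos: [0.6208, 0.1678, 0.0466]
tcp_rot: [0.707, 0.707, 0.0, 0.0]
ft_force: [-0.1, -0.2, -1.9]
grip_width: 0.0241
grip_force: 58.9
```

{"name": "carry_out", "arguments": {
  "commands": "0 0 0.015 0 0 0 1;0 0 0.025 0 0 0 1;0 0 0.025 0 0 0 1;0 0 0.025 0 0 0 0.4;0 0 0.025 0 0 0 0;0 0 0.025 0 0 0 -0.5;0 0 0.025 0 0 0 -1;0 0 0.025 0 0 0 -1;0 0 -0.1 0 0 0 -1;0 0 -0.4 0 0 0 -1"
}}

```text
time: 14.0
ee_pos: [0.6191, 0.1675, 0.0857]
tcp_rot: [0.707, 0.707, -0.001, -0.001]
ft_force: [-0.6, -0.6, 0.6]
grip_width: 0.0854
grip_force: 0.0
```

{"name": "carry_out", "arguments": {
  "commands": "0 0 -0.4 0 0 0 -1;0 0 -0.7 0 0 0 -1;-0.1 0 -1 0 0 0 -1;-0.3 -0.1 -1 0 0 0 -1;-0.6 -0.2 -1 0 0 0 -1;-0.9 -0.25 -1 0 0 0 -1;-1 -0.3 -1 0 0 0 -1;-1 -0.3 -1 0 0 0 -1;-1 -0.3 -1 0 0 0 -1;-1 -0.3 -1 0 0 0 -1"
}}

```text
time: 15.25
ee_pos: [0.5908, 0.0686, 0.1862]
tcp_rot: [0.707, 0.707, 0.0, -0.0]
ft_force: [0.0, -0.7, 0.3]
grip_width: 0.0853
grip_force: 0.0
```

```bash
python3 - <<'E'
from h import *
s=robot.state(); im=robot.capture('wrist'); cv2.imwrite('pics/w3.png',im[...,::-1])
t=robot.capture('top'); cv2.imwrite('pics/t3.png',t[...,::-1]); print(s['ee_pos'],s['ft_force'])
cv2.imwrite('pics/c3.png',np.hstack([cv2.resize(im,(400,300)),cv2.resize(t[150:350,180:560],(400,300))])[...,::-1])
c=blob(mask(t,'blue'),(306,204),40); print('blue lid on board',circ(pix2w('top',c,.037)[:,:2]))
E
```

```text
[0.5907628  0.06860567 0.18624154] [ 0.04807145 -0.73413688  0.31386156]
blue lid on board (array([0.61889213, 0.16732455]), np.float64(0.04475200588627086))
```

View pics/c3.png

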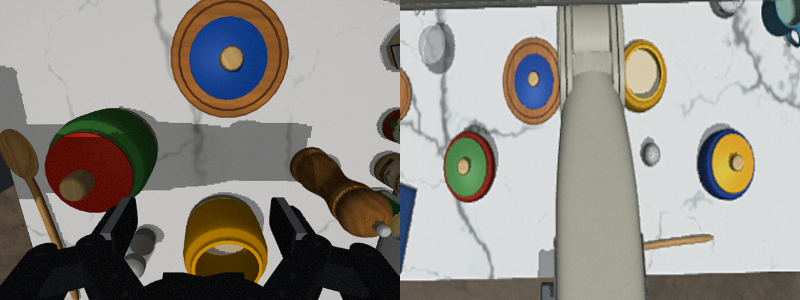

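The blue lid rests flat on the board at (232,58) in the left half. The open yellow jar shows at (225,240) left and (643,72) right. Next I measure its rim on the way to the yellow lid.

{"name": "carry_out", "arguments": {
  "commands": "-0.2 0 -0.2 0 0 0 -1;-0.4 0 -0.4 0 0 0 -1;-0.6 0 -0.44 0 0 0 -1;-0.8 0 -0.44 0 0 0 -1;-1 0 -0.44 0 0 0 -1;-1 0 -0.44 0 0 0 -1;-1 0 -0.44 0 0 0 -1;-1 0 -0.44 0 0 0 -1;-1 0 -0.44 0 0 0 -1;-1 0 -0.44 0 0 0 -1"
}}

```text
time: 16.6
ee_pos: [0.5906, -0.0318, 0.2303]
tcp_rot: [0.707, 0.707, 0.0, -0.0]
ft_force: [0.6, -0.0, -0.1]
grip_width: 0.0855
grip_force: 0.0
```

```bash
python3 - <<'E'
from h import *
s=robot.state(); im=robot.capture('wrist'); cv2.imwrite('pics/w4.png',im[...,::-1]); print(s['ee_pos'])
E
```

```text
[ 0.59058228 -0.03179937  0.23033024]
```

View pics/w4.png

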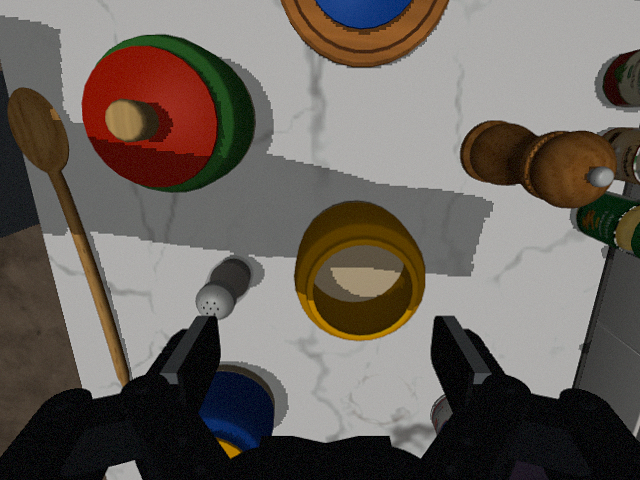

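{"name": "carry_out", "arguments": {
  "commands": "-0.2 -0.1 0 0 0 0 -1;-0.4 -0.2 0 0 0 0 -1;-0.6 -0.3 0 0 0 0 -1;-0.8 -0.4 0 0 0 0 -1;-1 -0.5 0 0 0 0 -1;-1 -0.5 0 0 0 0 -1;-1 -0.5 0 0 0 0 -1;-1 -0.5 0 0 0 0 -1;-1 -0.5 0 0 0 0 -1;-1 -0.5 0 0 0 0 -1"
}}

```text
time: 17.9
ee_pos: [0.5407, -0.1318, 0.2303]
tcp_rot: [0.707, 0.707, 0.0, -0.0]
ft_force: [0.3, -0.5, 0.5]
grip_width: 0.0858
grip_force: 0.0
```

{"name": "carry_out", "arguments": {
  "commands": "-0.2 -0.1 0 0 0 0 -1;-0.4 -0.2 0 0 0 0 -1;-0.6 -0.3 0 0 0 0 -1;-0.8 -0.4 0 0 0 0 -1;-1 -0.5 0 0 0 0 -1;-1 -0.5 0 0 0 0 -1;-1 -0.5 0 0 0 0 -1;-1 -0.5 0 0 0 0 -1;-1 -0.5 0 0 0 0 -1;-1 -0.5 0 0 0 0 -1"
}}

```text
time: 19.15
ee_pos: [0.4907, -0.2319, 0.2303]
tcp_rot: [0.707, 0.707, -0.0, -0.0]
ft_force: [0.2, -0.5, 0.4]
grip_width: 0.0853
grip_force: 0.0
```

{"name": "carry_out", "arguments": {
  "commands": "-0.1 -0.05 0 0 0 0 -1;-0.2 -0.1 0 0 0 0 -1;-0.3 -0.17 0 0 0 0 -1;-0.4 -0.17 0 0 0 0 -1;-0.43 -0.17 0 0 0 0 -1;-0.43 -0.17 0 0 0 0 -1;-0.43 -0.17 0 0 0 0 -1;-0.43 -0.17 0 0 0 0 -1;-0.43 -0.17 0 0 0 0 -1;-0.43 -0.17 0 0 0 0 -1"
}}

```text
time: 20.4
ee_pos: [0.4736, -0.275, 0.2303]
tcp_rot: [0.707, 0.707, 0.0, 0.0]
ft_force: [-0.4, 0.1, -0.6]
grip_width: 0.0854
grip_force: 0.0
```

```bash
python3 - <<'E'
from h import *
s=robot.state(); im=robot.capture('wrist'); cv2.imwrite('pics/w5.png',im[...,::-1]); print(s['ee_pos'])
c=blob(mask(im,'yellow'),(320,240),120); print('yellow lid',circ(pix2w('wrist',c,.1085,s)[:,:2]))
E
```

```text
[ 0.47361944 -0.27503915  0.2303355 ]
yellow lid (array([ 0.47436054, -0.27761969]), np.float64(0.04528120098028576))
```

The view shows the open yellow jar with its rim centred near (362,288), the salt undisturbed at (215,300), and the blue lid on the board.

```bash
python3 - <<'E'
from h import *
s=dict(ee_pos=np.array([0.59058228,-0.03179937,0.23033024]),tcp_rot=[.7071,.7071,0,0])
im=cv2.imread('pics/w4.png')[...,::-1].copy()
h=cv2.cvtColor(im,cv2.COLOR_RGB2HSV)
for p in [(361,335),(303,300),(361,325),(400,290),(361,290),(361,225),(420,290)]: print(p,h[p[1],p[0]],end=' ')
m=mask(im,'orange',110,30); c=blob(m,(361,275),90)
for rmin in(290,300,310):
    q=c[c[:,1]>rmin]; P=pix2w('wrist',q,.098,s)[:,:2]; print(rmin,len(P),circ(P))
g=cv2.resize(im[190:350,280:440],(640,640),interpolation=cv2.INTER_CUBIC); cv2.imwrite('pics/c4.png',g[:600,:,::-1])
E
```

```text
(361, 335) [ 22 255 138] (303, 300) [ 20 255 151] (361, 325) [ 20 255  58] (400, 290) [ 20 255  52] (361, 290) [ 19  74 163] (361, 225) [ 20 255  83] (420, 290) [ 21 255  85] 290 154 (array([ 0.61961913, -0.07893944]), np.float64(0.05142258433902721))
300 134 (array([ 0.61966909, -0.07901679]), np.float64(0.0513632416604975))
310 114 (array([ 0.61972538, -0.07906037]), np.float64(0.051320383669052325))
```

View pics/c4.png

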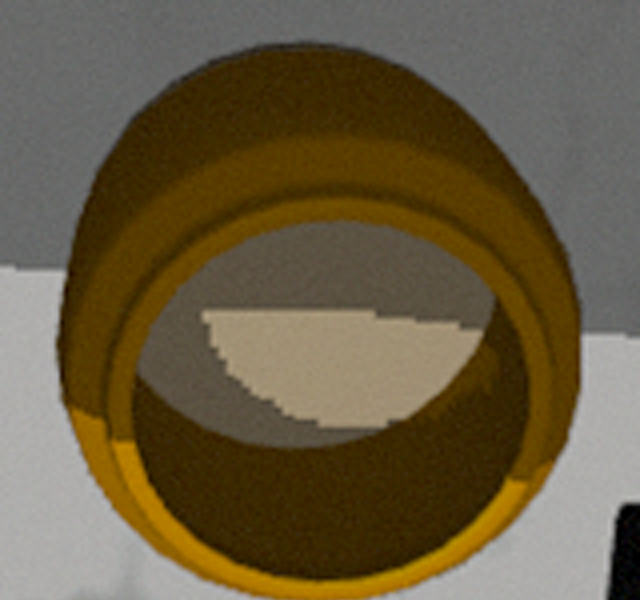

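```bash
python3 - <<'E'
from h import *
s=dict(ee_pos=np.array([0.59058228,-0.03179937,0.23033024]),tcp_rot=[.7071,.7071,0,0])
im=cv2.imread('pics/w4.png')[...,::-1].copy()
h=cv2.cvtColor(im,cv2.COLOR_RGB2HSV); cv2.GaussianBlur
p=np.array([(313,290),(412,286.2),(363.75,245),(361.25,334.5),(321.25,265),(402.5,262.5),(322.5,312.5),(402.5,312.5)])
print(circ(pix2w('wrist',p,.1,s)[:,:2]))
v=cv2.medianBlur(h,3); m=((v[...,2]<68)|(v[...,1]<130)).astype(np.uint8)
w=np.zeros_like(m); cv2.ellipse(w,(362,290),(56,51),0,0,360,1,-1); m&=w
m=cv2.morphologyEx(m,cv2.MORPH_OPEN,np.ones((3,3)))
n,l,st,ce=cv2.connectedComponentsWithStats(m); i=l[300,361]; print(st[i])
c=cv2.findContours((l==i).astype(np.uint8),0,1)[0][0][:,0]; print(circ(pix2w('wrist',c,.1,s)[:,:2]))
E
```

```text
(array([ 0.62084754, -0.08340845]), np.float64(0.03973977252114706))
[ 313  245   99   90 6761]
(array([ 0.62087586, -0.08388764]), np.float64(0.03953893922976349))
```

{"name": "carry_out", "arguments": {
  "commands": "-0.026 0.007 0.2 0 0 0 -1;-0.026 0.007 0.4 0 0 0 -1;-0.026 0.007 0.6 0 0 0 -1;-0.026 0.007 0.75 0 0 0 -1;-0.026 0.007 0.88 0 0 0 -1;-0.026 0.007 0.95 0 0 0 -1;-0.026 0.007 1 0 0 0 -1;-0.026 0.007 1 0 0 0 -1;-0.026 0.007 1 0 0 0 -1;-0.026 0.007 1 0 0 0 -1"
}}

```text
time: 21.7
ee_pos: [0.4746, -0.278, 0.1308]
tcp_rot: [0.707, 0.707, 0.0, 0.0]
ft_force: [0.3, -0.2, 0.6]
grip_width: 0.0857
grip_force: 0.0
```

{"name": "carry_out", "arguments": {
  "commands": "0 0 0.08 0 0 0 -1;0 0 0.144 0 0 0 -1;0 0 0.144 0 0 0 0;0 0 0.144 0 0 0 0.3;0 0 0.144 0 0 0 0.5;0 0 0.144 0 0 0 1;0 0 0.144 0 0 0 1;0 0 0.144 0 0 0 1;0 0 0.144 0 0 0 1;0 0 0.144 0 0 0 1"
}}

```text
time: 22.95
ee_pos: [0.4747, -0.2781, 0.1164]
tcp_rot: [0.707, 0.707, 0.0, 0.001]
ft_force: [0.2, 0.7, 3.9]
grip_width: 0.024
grip_force: 59.4
```

{"name": "carry_out", "arguments": {
  "commands": "0 0 -0.05 0 0 0 1;0 0 -0.15 0 0 0 1;0 0 -0.3 0 0 0 1;0.1 0.05 -0.45 0 0 0 1;0.25 0.15 -0.6 0 0 0 1;0.45 0.25 -0.6 0 0 0 1;0.65 0.4 -0.6 0 0 0 1;0.85 0.6 -0.6 0 0 0 1;1 0.75 -0.6 0 0 0 1;1 0.75 -0.6 0 0 0 1"
}}

```text
time: 24.2
ee_pos: [0.5505, -0.1763, 0.1763]
tcp_rot: [0.706, 0.708, 0.0, 0.0]
ft_force: [-0.4, -0.3, -1.2]
grip_width: 0.0243
grip_force: 59.0
```

```bash
python3 - <<'E'
from h import *
s=robot.state(); im=robot.capture('wrist'); cv2.imwrite('pics/w6.png',im[...,::-1])
t=robot.capture('top'); cv2.imwrite('pics/t6.png',t[...,::-1]); print(s['ee_pos'],s['ft_force'])
cv2.imwrite('pics/c6.png',np.hstack([cv2.resize(im,(400,300)),cv2.resize(t[150:350,180:560],(400,300))])[...,::-1])
E
```

```text
[ 0.55054038 -0.17634039  0.1763428 ] [-0.41133955 -0.25243247 -1.15071901]
```

View pics/c6.png

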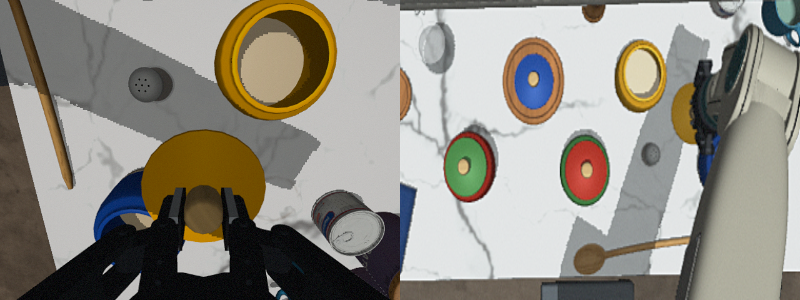

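The yellow lid is held level. The open yellow jar is seen whole at (277,60) in the left half and (641,75) in the right half.

```bash
cat >> h.py <<'E'
def rim(n,im,cen,ax,vmax,smax,s=None,z=.1):
    v=cv2.medianBlur(cv2.cvtColor(im,cv2.COLOR_RGB2HSV),3); m=((v[...,2]<vmax)|(v[...,1]<smax)).astype(np.uint8)
    w=np.zeros_like(m); cv2.ellipse(w,cen,ax,0,0,360,1,-1); m&=w
    m=cv2.morphologyEx(m,cv2.MORPH_OPEN,np.ones((3,3)))
    c=max(cv2.findContours(m,0,1)[0],key=cv2.contourArea)[:,0]
    return cv2.boundingRect(c),circ(pix2w(n,c,z,s)[:,:2])
E
python3 - <<'E'
from h import *
s=dict(ee_pos=np.array([.55054038,-.17634039,.1763428]),tcp_rot=robot.state()['tcp_rot'])
im=cv2.imread('pics/w6.png')[...,::-1].copy(); t=cv2.imread('pics/t6.png')[...,::-1].copy()
h=cv2.cvtColor(im,cv2.COLOR_RGB2HSV); print([h[96,x].tolist() for x in range(350,540,12)])
h=cv2.cvtColor(t,cv2.COLOR_RGB2HSV); print([h[199,x].tolist() for x in range(380,436,3)])
for v in(110,140): print(v,rim('wrist',im,(443,96),(84,84),v,130,s))
for sm in(110,140):print(rim('top',t,(410,200),(20,20),60,sm))
c=blob(mask(t,'blue'),(306,204),40); print('blue lid on board',circ(pix2w('top',c,.037)[:,:2]))
E
```

```text
[[20, 255, 99], [20, 255, 166], [24, 255, 195], [21, 65, 153], [18, 70, 187], [17, 69, 182], [19, 68, 183], [19, 70, 182], [18, 69, 181], [19, 71, 180], [19, 69, 178], [21, 73, 177], [21, 255, 82], [21, 255, 59], [21, 255, 55], [21, 255, 200]]
[[90, 2, 229], [100, 7, 212], [21, 217, 88], [21, 222, 191], [22, 205, 167], [25, 32, 222], [24, 42, 223], [23, 45, 222], [24, 44, 222], [24, 41, 222], [24, 44, 222], [23, 42, 224], [23, 40, 223], [24, 43, 222], [24, 42, 229], [20, 57, 126], [24, 197, 193], [21, 216, 195], [105, 26, 156]]
110 ((380, 16, 147, 157), (array([ 0.62090948, -0.08465713]), np.float64(0.03987916442058811)))
140 ((380, 16, 147, 157), (array([ 0.62085244, -0.08465185]), np.float64(0.040017134798793395)))
((394, 183, 33, 32), (array([ 0.6191832 , -0.07939697]), np.float64(0.03737111222515514)))
((394, 183, 33, 33), (array([ 0.61871698, -0.07975316]), np.float64(0.037925033302481766)))
blue lid on board (array([0.61889549, 0.16729902]), np.float64(0.04476565522284899))
```

```bash
python3 - <<'E'
from h import *
for f,k,p in(('w6','yellow',[.55054038,-.17634039,.1763428]),('w2','blue',[.62027526,.02016632,.17488339])):
    s=dict(ee_pos=np.array(p),tcp_rot=[.7071,.7071,0,0])
    im=cv2.imread(f'pics/{f}.png')[...,::-1].copy()
    c=blob(mask(im,k,110,25),(325,290),110); c=c[c[:,1]<310]
    for dz in(.0055,.009): print(f,len(c),circ(pix2w('wrist',c,p[2]-dz,s)[:,:2]),p[:2])
for f,k,p in(('w1','blue',[.61841162,-.08053144,.23136485]),('w5','yellow',[.47361944,-.27503915,.2303355])):
    s=dict(ee_pos=np.array(p),tcp_rot=[.7071,.7071,0,0])
    im=cv2.imread(f'pics/{f}.png')[...,::-1].copy(); c=blob(mask(im,k),(320,240),120)
    for lo,hi in((0,480),(0,230),(230,480)):
        q=c[(c[:,1]>=lo)&(c[:,1]<hi)]; print(f,lo,circ(pix2w('wrist',q,.1105,s)[:,:2]))
E
```

```text
w6 365 (array([ 0.5508901, -0.1730498]), np.float64(0.043627388387204334)) [0.55054038, -0.17634039]
w6 365 (array([ 0.55089146, -0.17490222]), np.float64(0.0446573995908885)) [0.55054038, -0.17634039]
w2 414 (array([0.62085991, 0.03518992]), np.float64(0.03382250769383903)) [0.62027526, 0.02016632]
w2 414 (array([0.62086681, 0.0336145 ]), np.float64(0.034621032729339016)) [0.62027526, 0.02016632]
w1 0 (array([ 0.62095423, -0.08089392]), np.float64(0.04471478835620603))
w1 0 (array([ 0.62097309, -0.08059467]), np.float64(0.04451049873464522))
w1 230 (array([ 0.62092539, -0.08114681]), np.float64(0.044566370799035))
w5 0 (array([ 0.47435137, -0.27698048]), np.float64(0.04493875838745521))
w5 0 (array([ 0.47433981, -0.2766051 ]), np.float64(0.04467647053262093))
w5 230 (array([ 0.47433728, -0.27730168]), np.float64(0.044741470866183075))
```

{"name": "carry_out", "arguments": {
  "commands": "0.15 0.1 0 0 0 0 1;0.35 0.25 0 0 0 0 1;0.55 0.4 0 0 0 0 1;0.75 0.55 0 0 0 0 1;0.85 0.65 0 0 0 0 1;0.91 0.7 0.05 0 0 0 1;0.91 0.7 0.2 0 0 0 1;0.91 0.7 0.3 0 0 0 1;0.91 0.7 0.38 0 0 0 1;0.91 0.7 0.4 0 0 0 1"
}}

```text
time: 25.55
ee_pos: [0.6183, -0.087, 0.1348]
tcp_rot: [0.707, 0.707, -0.001, -0.001]
ft_force: [0.1, -0.1, -1.3]
grip_width: 0.0235
grip_force: 59.1
```

{"name": "carry_out", "arguments": {
  "commands": "0 0 0.02 0 0 0 1;0 0 0.05 0 0 0 1;0 0 0.08 0 0 0 1;0 0 0.11 0 0 0 1;0 0 0.13 0 0 0 1;0 0 0.15 0 0 0 1;0 0 0.17 0 0 0 1;0 0 0.18 0 0 0 1;0 0 0.19 0 0 0 1;0 0 0.19 0 0 0 1"
}}

```text
time: 26.8
ee_pos: [0.6193, -0.0867, 0.1169]
tcp_rot: [0.707, 0.707, 0.0, -0.0]
ft_force: [1.0, 1.1, -0.5]
grip_width: 0.0239
grip_force: 59.0
```

{"name": "carry_out", "arguments": {
  "commands": "0 0 0.005 0 0 0 1;0 0 0.01 0 0 0 1;0 0 0.01 0 0 0 0.4;0 0 0.01 0 0 0 0;0 0 0.01 0 0 0 -0.5;0 0 0.01 0 0 0 -1;0 0 0.01 0 0 0 -1;0 0 0.01 0 0 0 -1;0 0 -0.1 0 0 0 -1;0 0 -0.4 0 0 0 -1"
}}

```text
time: 28.05
ee_pos: [0.6178, -0.0864, 0.1561]
tcp_rot: [0.707, 0.707, -0.001, -0.002]
ft_force: [1.1, 0.2, 0.2]
grip_width: 0.0854
grip_force: 0.0
```

{"name": "carry_out", "arguments": {
  "commands": "0 0 -0.3 0 0 0 -1;0.1 0 -0.6 0 0 0 -1;0.3 0 -0.75 0 0 0 -1;0.6 0 -0.75 0 0 0 -1;0.8 0 -0.75 0 0 0 -1;1 0.01 -0.75 0 0 0 -1;1 0.01 -0.75 0 0 0 -1;1 0.01 -0.75 0 0 0 -1;1 0.01 -0.75 0 0 0 -1;1 0.01 -0.75 0 0 0 -1"
}}

```text
time: 29.3
ee_pos: [0.6203, 0.0126, 0.2318]
tcp_rot: [0.707, 0.707, -0.0, -0.0]
ft_force: [-0.7, 0.0, -0.1]
grip_width: 0.0856
grip_force: 0.0
```

```bash
python3 - <<'E'
from h import *
s=robot.state(); im=robot.capture('wrist'); cv2.imwrite('pics/w7.png',im[...,::-1])
t=robot.capture('top'); cv2.imwrite('pics/t7.png',t[...,::-1]); print(s['ee_pos'],s['ft_force'])
h=cv2.cvtColor(t,cv2.COLOR_RGB2HSV); print([h[260,x].tolist() for x in range(464,520,3)])
print('yl',circ(pix2w('top',blob(mask(t,'yellow'),(408,200),40),.1085)[:,:2]))
cv2.imwrite('pics/c7.png',np.hstack([cv2.resize(im,(400,300)),cv2.resize(t[180:300,370:530],(400,300))])[...,::-1])
E
```

```text
[0.62028809 0.01256113 0.23183537] [-0.69814214  0.02013699 -0.14585005]
[[116, 154, 53], [108, 225, 59], [113, 165, 68], [111, 190, 130], [109, 204, 105], [22, 34, 197], [20, 45, 214], [20, 46, 216], [20, 49, 215], [21, 49, 213], [23, 47, 211], [21, 48, 213], [20, 47, 218], [20, 51, 120], [110, 24, 64], [116, 148, 50], [102, 247, 32], [109, 215, 126], [60, 3, 232]]Traceback (most recent call last):
  File "<stdin>", line 5, in <module>
  File "h.py", line 28, in blob
    return max(c,key=cv2.contourArea)[:,0]
           ~~~^^^^^^^^^^^^^^^^^^^^^^^
ValueError: max() iterable argument is empty
```

```bash
python3 - <<'E'
from h import *
im=cv2.imread('pics/w7.png'); t=cv2.imread('pics/t7.png')
cv2.imwrite('pics/c7.png',np.hstack([cv2.resize(im,(400,300)),cv2.resize(t[215:305,430:550],(400,300),interpolation=cv2.INTER_CUBIC)]))
E
```

```text
(no output)
```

View pics/c7.png

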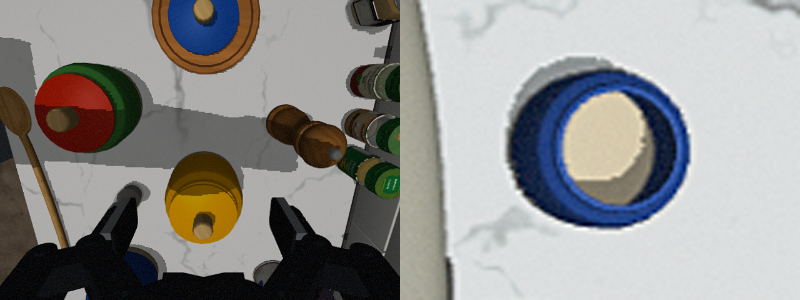

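The yellow lid sits flush on the yellow jar at (203,213) in the left half. The top crop shows the blue jar's opening centred at (619,149), which is about (495.5,259.4) in the top image.

```bash
python3 - <<'E'
from h import *
s=dict(ee_pos=np.array([.62028809,.01256113,.23183537]),tcp_rot=[.7071,.7071,0,0])
im=cv2.imread('pics/w7.png')[...,::-1].copy()
print('blue lid',circ(pix2w('wrist',blob(mask(im,'blue'),(328,20),110),.037,s)[:,:2]))
c=blob(mask(im,'yellow',110,30),(326,350),60);c=c[c[:,1]>330];print('yellow lid',circ(pix2w('wrist',c,.1085,s)[:,:2]))
print('blue jar top',pix2w('top',(495.5,259.4),.1))
E
```

```text
blue lid (array([0.62077274, 0.1593552 ]), np.float64(0.04213884907285249))
yellow lid (array([ 0.62003657, -0.08339143]), np.float64(0.04645889209232902))
blue jar top [[ 0.47143062 -0.27715478  0.1       ]]
```

{"name": "carry_out", "arguments": {
  "commands": "0.2 0 0 0 0 0 -1;0.4 0 0 0 0 0 -1;0.6 0 0.1 0 0 0 -1;0.8 0 0.3 0 0 0 -1;1 0 0.5 0 0 0 -1;1 0 0.6 0 0 0 -1;1 0 0.6 0 0 0 -1;1 0 0.6 0 0 0 -1;1 0 0.6 0 0 0 -1;1 0 0.6 0 0 0 -1"
}}

```text
time: 30.65
ee_pos: [0.6208, 0.1128, 0.1727]
tcp_rot: [0.707, 0.707, 0.0, 0.0]
ft_force: [-0.4, 0.0, 0.9]
grip_width: 0.0852
grip_force: 0.0
```

{"name": "carry_out", "arguments": {
  "commands": "0.2 0 0 0 0 0 -1;0.4 0 0 0 0 0 -1;0.55 0 0.1 0 0 0 -1;0.55 0 0.3 0 0 0 -1;0.55 0 0.5 0 0 0 -1;0.55 0 0.65 0 0 0 -1;0.55 0 0.8 0 0 0 -1;0.55 0 0.9 0 0 0 -1;0.55 0 0.95 0 0 0 -1;0.55 0 1 0 0 0 -1"
}}

```text
time: 31.9
ee_pos: [0.6208, 0.1682, 0.0721]
tcp_rot: [0.707, 0.707, 0.0, 0.0]
ft_force: [-0.2, 0.0, -0.5]
grip_width: 0.0854
grip_force: 0.0
```

{"name": "carry_out", "arguments": {
  "commands": "0 0 0.1 0 0 0 -1;0 0 0.2 0 0 0 -1;0 0 0.28 0 0 0 -1;0 0 0.28 0 0 0 -1;0 0 0.28 0 0 0 0.3;0 0 0.28 0 0 0 0.6;0 0 0.28 0 0 0 1;0 0 0.28 0 0 0 1;0 0 0.28 0 0 0 1;0 0 0.28 0 0 0 1"
}}

```text
time: 33.15
ee_pos: [0.6209, 0.1683, 0.0445]
tcp_rot: [0.707, 0.707, 0.001, 0.0]
ft_force: [-0.6, 0.7, 3.5]
grip_width: 0.0238
grip_force: 59.4
```

{"name": "carry_out", "arguments": {
  "commands": "0 0 -0.1 0 0 0 1;0 0 -0.25 0 0 0 1;0 0 -0.4 0 0 0 1;0 0 -0.6 0 0 0 1;0 0 -0.8 0 0 0 1;-0.1 0 -1 0 0 0 1;-0.3 0 -1 0 0 0 1;-0.5 -0.1 -1 0 0 0 1;-0.75 -0.2 -1 0 0 0 1;-1 -0.3 -1 0 0 0 1"
}}

```text
time: 34.4
ee_pos: [0.5878, 0.0661, 0.1423]
tcp_rot: [0.707, 0.707, -0.001, -0.001]
ft_force: [-0.2, -1.2, -1.1]
grip_width: 0.0238
grip_force: 59.1
```

{"name": "carry_out", "arguments": {
  "commands": "0 0 -0.15 0 0 0 1;-0.1 0 -0.35 0 0 0 1;-0.2 0 -0.5 0 0 0 1;-0.35 0 -0.6 0 0 0 1;-0.5 0 -0.6 0 0 0 1;-0.65 0 -0.6 0 0 0 1;-0.8 0 -0.6 0 0 0 1;-0.9 -0.07 -0.6 0 0 0 1;-0.97 -0.07 -0.6 0 0 0 1;-0.97 -0.07 -0.6 0 0 0 1"
}}

```text
time: 35.65
ee_pos: [0.5832, -0.0291, 0.2039]
tcp_rot: [0.707, 0.707, 0.0, -0.0]
ft_force: [-0.2, -0.1, -1.4]
grip_width: 0.0242
grip_force: 59.2
```

{"name": "carry_out", "arguments": {
  "commands": "-0.1 0 0 0 0 0 1;-0.3 0 0 0 0 0 1;-0.5 -0.07 0 0 0 0 1;-0.7 -0.07 0 0 0 0 1;-0.9 -0.07 0 0 0 0 1;-1 -0.07 0 0 0 0 1;-1 -0.07 0 0 0 0 1;-1 -0.07 0 0 0 0 1;-1 -0.07 0 0 0 0 1;-1 -0.07 0 0 0 0 1"
}}

```text
time: 36.9
ee_pos: [0.5763, -0.1282, 0.2039]
tcp_rot: [0.707, 0.707, 0.0, -0.0]
ft_force: [0.2, 0.5, -2.0]
grip_width: 0.0243
grip_force: 59.2
```

{"name": "carry_out", "arguments": {
  "commands": "-0.1 0 0 0 0 0 1;-0.3 0 0 0 0 0 1;-0.5 -0.07 0 0 0 0 1;-0.7 -0.07 0 0 0 0 1;-0.9 -0.07 0 0 0 0 1;-1 -0.07 0 0 0 0 1;-1 -0.07 0 0 0 0 1;-1 -0.07 0 0 0 0 1;-1 -0.07 0 0 0 0 1;-1 -0.07 0 0 0 0 1"
}}

```text
time: 38.15
ee_pos: [0.5693, -0.2282, 0.2039]
tcp_rot: [0.707, 0.707, 0.0, -0.0]
ft_force: [-0.1, 0.4, -1.6]
grip_width: 0.0241
grip_force: 59.2
```

{"name": "carry_out", "arguments": {
  "commands": "-0.1 0 0 0 0 0 1;-0.25 0 0 0 0 0 1;-0.4 -0.07 0 0 0 0 1;-0.55 -0.07 0 0 0 0 1;-0.7 -0.07 0 0 0 0 1;-0.85 -0.07 0 0 0 0 1;-0.92 -0.07 0 0 0 0 1;-0.92 -0.07 0 0 0 0 1;-0.92 -0.07 0 0 0 0 1;-0.92 -0.07 0 0 0 0 1"
}}

```text
time: 39.4
ee_pos: [0.5623, -0.3202, 0.2039]
tcp_rot: [0.707, 0.707, 0.0, -0.0]
ft_force: [0.1, -0.3, -1.4]
grip_width: 0.0239
grip_force: 59.2
```

```bash
python3 - <<'E'
from h import *
s=robot.state(); im=robot.capture('wrist'); cv2.imwrite('pics/w8.png',im[...,::-1])
t=robot.capture('top'); cv2.imwrite('pics/t8.png',t[...,::-1]); print(s['ee_pos'],s['ft_force'])
E
```

```text
[ 0.56231129 -0.32018764  0.20391131] [ 0.09458403 -0.34667518 -1.39239122]
```

View pics/w8.png

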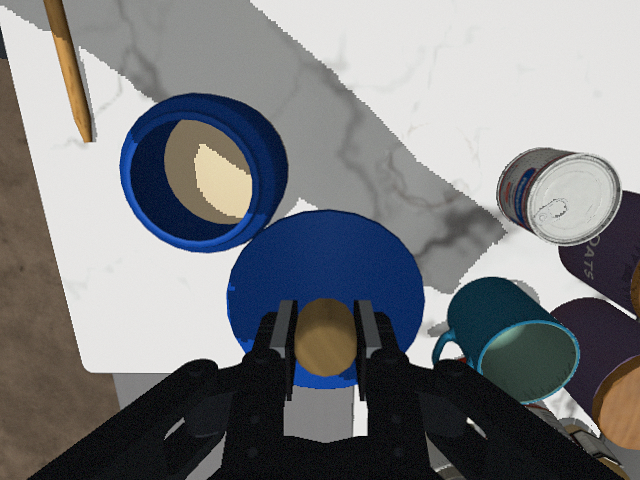

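The blue jar is fully visible with its opening centred near (191,181). The held blue lid is level at (325,300).

```bash
python3 - <<'E'
from h import *
s=dict(ee_pos=np.array([.56231129,-.32018764,.20391131]),tcp_rot=[.7071,.7071,0,0])
im=cv2.imread('pics/w8.png')[...,::-1].copy()
h=cv2.cvtColor(im,cv2.COLOR_RGB2HSV); print([(x,*h[181,x,1:].tolist()) for x in range(116,290,4)])
for v in (50,60,75,90): print(v,rim('wrist',im,(191,181),(66,67),v,130,s))
c=blob(mask(im,'blue',110,25),(325,300),120); c=c[(c[:,1]<310)&(c[:,0]>300)]
for dz in(.0055,.009): print('held',circ(pix2w('wrist',c,s['ee_pos'][2]-dz,s)[:,:2]))
E
```

```text
[(116, 6, 231), (120, 10, 239), (124, 222, 161), (128, 201, 181), (132, 177, 46), (136, 205, 51), (140, 239, 49), (144, 234, 49), (148, 213, 49), (152, 204, 50), (156, 244, 47), (160, 191, 56), (164, 217, 54), (168, 68, 116), (172, 72, 124), (176, 68, 123), (180, 67, 122), (184, 68, 123), (188, 70, 124), (192, 76, 124), (196, 75, 122), (200, 60, 228), (204, 59, 228), (208, 61, 226), (212, 60, 224), (216, 62, 227), (220, 60, 227), (224, 62, 227), (228, 61, 227), (232, 62, 229), (236, 62, 227), (240, 59, 228), (244, 61, 227), (248, 60, 226), (252, 133, 107), (256, 205, 103), (260, 209, 66), (264, 255, 83), (268, 215, 83), (272, 187, 86), (276, 180, 65), (280, 229, 58), (284, 233, 46), (288, 7, 141)]
50 ((164, 119, 89, 106), (array([ 0.48543394, -0.27413016]), np.float64(0.03051863790743603)))
60 ((131, 119, 122, 121), (array([ 0.47377762, -0.27944738]), np.float64(0.03982360748079573)))
75 ((130, 119, 123, 122), (array([ 0.47367306, -0.27948401]), np.float64(0.03993114954152312)))
90 ((130, 119, 123, 122), (array([ 0.47365281, -0.27947336]), np.float64(0.03998914942360739)))
held (array([ 0.5756927 , -0.29682921]), np.float64(0.023550418776801113))
held (array([ 0.57600172, -0.29820785]), np.float64(0.024106426129919))
```

{"name": "carry_out", "arguments": {
  "commands": "0.1 -0.15 0 0 0 0 1;0.2 -0.35 0 0 0 0 1;0.3 -0.55 0 0 0 0 1;0.397 -0.75 0 0 0 0 1;0.397 -0.888 0.1 0 0 0 1;0.397 -0.888 0.25 0 0 0 1;0.397 -0.888 0.4 0 0 0 1;0.397 -0.888 0.55 0 0 0 1;0.397 -0.888 0.65 0 0 0 1;0.397 -0.888 0.68 0 0 0 1"
}}

```text
time: 40.75
ee_pos: [0.4731, -0.2807, 0.1347]
tcp_rot: [0.707, 0.707, -0.0, -0.001]
ft_force: [-0.4, 0.3, -2.1]
grip_width: 0.024
grip_force: 59.2
```

{"name": "carry_out", "arguments": {
  "commands": "0 0 0.02 0 0 0 1;0 0 0.05 0 0 0 1;0 0 0.08 0 0 0 1;0 0 0.11 0 0 0 1;0 0 0.13 0 0 0 1;0 0 0.15 0 0 0 1;0 0 0.17 0 0 0 1;0 0 0.18 0 0 0 1;0 0 0.19 0 0 0 1;0 0 0.19 0 0 0 1"
}}

```text
time: 42.0
ee_pos: [0.4734, -0.281, 0.1168]
tcp_rot: [0.707, 0.707, -0.0, -0.0]
ft_force: [0.4, -0.3, -1.8]
grip_width: 0.0237
grip_force: 59.2
```

{"name": "carry_out", "arguments": {
  "commands": "0 0 0.005 0 0 0 1;0 0 0.008 0 0 0 1;0 0 0.008 0 0 0 0.4;0 0 0.008 0 0 0 0;0 0 0.008 0 0 0 -0.5;0 0 0.008 0 0 0 -1;0 0 0.008 0 0 0 -1;0 0 -0.2 0 0 0 -1;0 0 -0.6 0 0 0 -1;0.2 0 -1 0 0 0 -1"
}}

```text
time: 43.25
ee_pos: [0.4735, -0.2617, 0.2177]
tcp_rot: [0.708, 0.707, -0.0, -0.0]
ft_force: [0.5, 0.5, 0.6]
grip_width: 0.0859
grip_force: 0.0
```

{"name": "carry_out", "arguments": {
  "commands": "0.2 0 -0.15 0 0 0 -1;0.4 0 -0.15 0 0 0 -1;0.6 0 -0.15 0 0 0 -1;0.8 0 -0.15 0 0 0 -1;1 0 -0.15 0 0 0 -1;1 0 -0.15 0 0 0 -1;1 0 -0.15 0 0 0 -1;1 0 -0.15 0 0 0 -1;1 0 -0.15 0 0 0 -1;1 0 -0.15 0 0 0 -1"
}}

```text
time: 44.5
ee_pos: [0.4735, -0.1615, 0.2319]
tcp_rot: [0.707, 0.707, 0.0, 0.0]
ft_force: [-0.2, 0.6, 0.9]
grip_width: 0.0852
grip_force: 0.0
```

```bash
python3 - <<'E'
from h import *
s=robot.state(); im=robot.capture('wrist'); cv2.imwrite('pics/w9.png',im[...,::-1])
t=robot.capture('top'); cv2.imwrite('pics/t9.png',t[...,::-1]); print(s['ee_pos'],s['ft_force'])
cv2.imwrite('pics/c9.png',np.hstack([cv2.resize(im,(400,300)),cv2.resize(t[150:350,180:560],(400,300))])[...,::-1])
for k,p,z in(('blue',(490,258),.1085),('yellow',(408,200),.1085),('red',(355,262),.1085),('green',(242,262),.1085)):
    try: print(k,circ(pix2w('top',blob(mask(t,k),p,34),z)[:,:2]))
    except Exception as e: print(k,e)
E
```

```text
[ 0.47350273 -0.16145466  0.23193247] [-0.15169568  0.61285035  0.86898138]
blue (array([ 0.42400437, -0.23734618]), np.float64(0.0027232796035782185))
yellow (array([ 0.6134767 , -0.07423389]), np.float64(0.05615715231540961))
red (array([0.46894481, 0.05119292]), np.float64(0.045095358030120235))
green (array([0.47900316, 0.31867052]), np.float64(0.044665076183518136))
```

View pics/c9.png

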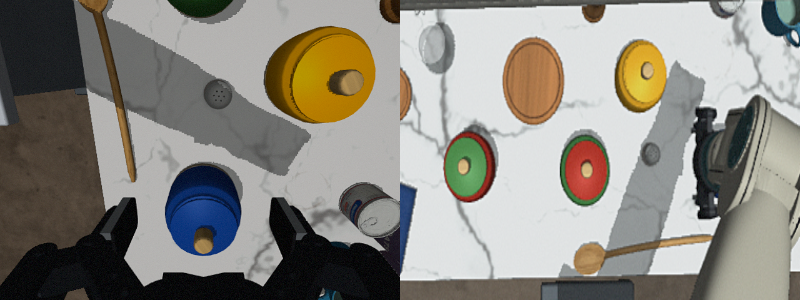

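The blue and yellow lids are both seated on their own jars, at (203,210) and (320,75) in the left half. The board is empty again, so I go for the red lid.

{"name": "carry_out", "arguments": {
  "commands": "0.2 0 0 0 0 0 -1;0.4 0 0 0 0 0 -1;0.6 0 0 0 0 0 -1;0.8 0 0 0 0 0 -1;1 -0.03 0 0 0 0 -1;1 -0.03 0 0 0 0 -1;1 -0.03 0 0 0 0 -1;1 -0.03 0 0 0 0 -1;1 -0.03 0 0 0 0 -1;1 -0.03 0 0 0 0 -1"
}}

```text
time: 45.85
ee_pos: [0.4705, -0.0614, 0.2319]
tcp_rot: [0.707, 0.707, -0.0, 0.0]
ft_force: [-0.3, -1.2, -0.4]
grip_width: 0.0856
grip_force: 0.0
```

{"name": "carry_out", "arguments": {
  "commands": "0.2 0 0 0 0 0 -1;0.4 0 0 0 0 0 -1;0.6 0 0 0 0 0 -1;0.8 0 0 0 0 0 -1;1 0 0 0 0 0 -1;1 0 0 0 0 0 -1;1 0 0 0 0 0 -1;1 0 0 0 0 0 -1;1 0 0 0 0 0 -1;1 0 0 0 0 0 -1"
}}

```text
time: 47.1
ee_pos: [0.4705, 0.0386, 0.2319]
tcp_rot: [0.707, 0.707, -0.0, 0.0]
ft_force: [-0.1, 0.5, 0.8]
grip_width: 0.0854
grip_force: 0.0
```

```bash
python3 - <<'E'
from h import *
s=robot.state(); im=robot.capture('wrist'); cv2.imwrite('pics/w10.png',im[...,::-1]); print(s['ee_pos'])
h=cv2.cvtColor(im,cv2.COLOR_RGB2HSV)
for k in('red',): c=blob(mask(im,k,110,40),(325,225),110); print(cv2.boundingRect(c),circ(pix2w('wrist',c,.1085,s)[:,:2]))
E
```

```text
[0.47049162 0.03856924 0.23190586]
(262, 155, 124, 120) (array([0.46960867, 0.05004534]), np.float64(0.04520043237120102))
```

{"name": "carry_out", "arguments": {
  "commands": "0.115 -0.01 0.2 0 0 0 -1;0.115 -0.01 0.4 0 0 0 -1;0.115 -0.01 0.6 0 0 0 -1;0.115 -0.01 0.75 0 0 0 -1;0.115 -0.01 0.88 0 0 0 -1;0.115 -0.01 0.95 0 0 0 -1;0.115 -0.01 1 0 0 0 -1;0.115 -0.01 1 0 0 0 -1;0.115 -0.01 1 0 0 0 -1;0.115 -0.01 1 0 0 0 -1"
}}

```text
time: 48.4
ee_pos: [0.4699, 0.0504, 0.1324]
tcp_rot: [0.707, 0.707, 0.0, 0.0]
ft_force: [0.5, -0.4, 0.6]
grip_width: 0.0855
grip_force: 0.0
```

{"name": "carry_out", "arguments": {
  "commands": "0 0 0.08 0 0 0 -1;0 0 0.157 0 0 0 -1;0 0 0.157 0 0 0 0;0 0 0.157 0 0 0 0.3;0 0 0.157 0 0 0 0.5;0 0 0.157 0 0 0 1;0 0 0.157 0 0 0 1;0 0 0.157 0 0 0 1;0 0 0.157 0 0 0 1;0 0 0.157 0 0 0 1"
}}

```text
time: 49.65
ee_pos: [0.4701, 0.0504, 0.1167]
tcp_rot: [0.707, 0.707, 0.0, 0.0]
ft_force: [0.9, 0.3, 4.4]
grip_width: 0.0239
grip_force: 59.4
```

{"name": "carry_out", "arguments": {
  "commands": "0 0 -0.05 0 0 0 1;0 0 -0.15 0 0 0 1;0 0 -0.3 0 0 0 1;0.05 0.05 -0.45 0 0 0 1;0.1 0.15 -0.6 0 0 0 1;0.15 0.25 -0.6 0 0 0 1;0.2 0.4 -0.6 0 0 0 1;0.3 0.55 -0.6 0 0 0 1;0.4 0.7 -0.6 0 0 0 1;0.4 0.8 -0.6 0 0 0 1"
}}

```text
time: 50.9
ee_pos: [0.5505, 0.0913, 0.1757]
tcp_rot: [0.707, 0.708, -0.0, -0.0]
ft_force: [-0.2, -0.0, -1.4]
grip_width: 0.024
grip_force: 58.9
```

{"name": "carry_out", "arguments": {
  "commands": "0.15 0.15 0 0 0 0 1;0.3 0.35 0 0 0 0 1;0.5 0.55 0 0 0 0 1;0.65 0.7 0.1 0 0 0 1;0.78 0.7 0.25 0 0 0 1;0.78 0.7 0.4 0 0 0 1;0.78 0.7 0.55 0 0 0 1;0.78 0.7 0.7 0 0 0 1;0.78 0.7 0.8 0 0 0 1;0.78 0.7 0.8 0 0 0 1"
}}

```text
time: 52.15
ee_pos: [0.6186, 0.1679, 0.095]
tcp_rot: [0.707, 0.707, -0.001, -0.001]
ft_force: [0.0, 0.2, -1.5]
grip_width: 0.0233
grip_force: 59.0
```

{"name": "carry_out", "arguments": {
  "commands": "0 0 0.1 0 0 0 1;0 0 0.2 0 0 0 1;0 0 0.3 0 0 0 1;0 0 0.38 0 0 0 1;0 0 0.44 0 0 0 1;0 0 0.48 0 0 0 1;0 0 0.5 0 0 0 1;0 0 0.515 0 0 0 1;0 0 0.52 0 0 0 1;0 0 0.52 0 0 0 1"
}}

```text
time: 53.4
ee_pos: [0.6198, 0.1685, 0.0447]
tcp_rot: [0.707, 0.707, 0.0, 0.0]
ft_force: [0.1, -0.1, 0.4]
grip_width: 0.0238
grip_force: 59.4
```

{"name": "carry_out", "arguments": {
  "commands": "0 0 0 0 0 0 0.4;0 0 0 0 0 0 0;0 0 0 0 0 0 -0.5;0 0 0 0 0 0 -1;0 0 0 0 0 0 -1;0 0 0 0 0 0 -1;0 0 -0.2 0 0 0 -1;0 0 -0.5 0 0 0 -1;0 0 -0.8 0 0 0 -1;0 0 -1 0 0 0 -1"
}}

```text
time: 54.65
ee_pos: [0.6208, 0.1687, 0.1478]
tcp_rot: [0.707, 0.707, 0.002, 0.001]
ft_force: [0.6, 0.5, -0.2]
grip_width: 0.0856
grip_force: 0.0
```

{"name": "carry_out", "arguments": {
  "commands": "0 0 -0.2 0 0 0 -1;0.2 -0.2 -0.5 0 0 0 -1;0.4 -0.4 -0.87 0 0 0 -1;0.6 -0.6 -0.87 0 0 0 -1;0.7 -0.7 -0.87 0 0 0 -1;0.75 -0.75 -0.87 0 0 0 -1;0.75 -0.75 -0.87 0 0 0 -1;0.75 -0.75 -0.87 0 0 0 -1;0.75 -0.75 -0.87 0 0 0 -1;0.75 -0.75 -0.87 0 0 0 -1"
}}

```text
time: 55.9
ee_pos: [0.5448, 0.243, 0.231]
tcp_rot: [0.707, 0.707, -0.0, -0.0]
ft_force: [-0.4, -1.0, 0.1]
grip_width: 0.0855
grip_force: 0.0
```

{"name": "carry_out", "arguments": {
  "commands": "0.2 -0.2 0 0 0 0 -1;0.4 -0.4 0 0 0 0 -1;0.6 -0.6 0 0 0 0 -1;0.74 -0.65 0 0 0 0 -1;0.74 -0.65 0 0 0 0 -1;0.74 -0.65 0 0 0 0 -1;0.74 -0.65 0 0 0 0 -1;0.74 -0.65 0 0 0 0 -1;0.74 -0.65 0 0 0 0 -1;0.74 -0.65 0 0 0 0 -1"
}}

```text
time: 57.15
ee_pos: [0.4795, 0.3173, 0.2312]
tcp_rot: [0.707, 0.707, 0.0, 0.0]
ft_force: [-0.2, 1.1, 0.3]
grip_width: 0.0852
grip_force: 0.0
```

```bash
python3 - <<'E'
from h import *
s=robot.state(); im=robot.capture('wrist'); cv2.imwrite('pics/w11.png',im[...,::-1]); print(s['ee_pos'])
t=robot.capture('top'); cv2.imwrite('pics/t11.png',t[...,::-1])
c=blob(mask(im,'green',110,40),(325,225),110); print(cv2.boundingRect(c),circ(pix2w('wrist',c,.1085,s)[:,:2]))
cv2.imwrite('pics/c11.png',np.hstack([cv2.resize(im,(400,300)),cv2.resize(t[150:350,180:560],(400,300))])[...,::-1])
print('red lid',circ(pix2w('top',blob(mask(t,'red'),(306,204),40),.037)[:,:2]))
E
```

```text
[0.47954956 0.31727961 0.23123635]
(265, 168, 122, 118) (array([0.47989042, 0.31981195]), np.float64(0.04507663632995684))
red lid (array([0.61863145, 0.1684819 ]), np.float64(0.045421115381974915))
```

View pics/c11.png

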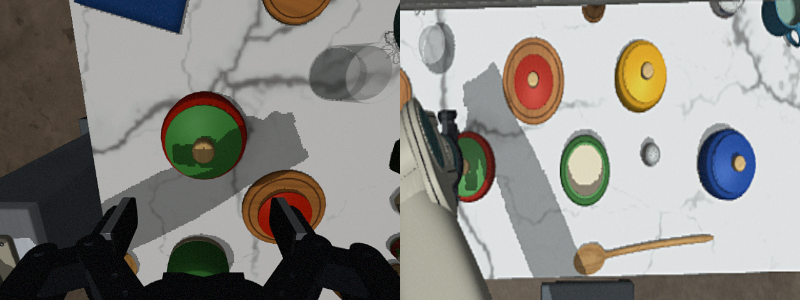

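The green lid on the red jar is under the gripper, knob at (204,150) in the left half. The red lid rests on the board and the green jar is open at (586,168) in the right half.

{"name": "carry_out", "arguments": {
  "commands": "0.025 0.003 0.2 0 0 0 -1;0.025 0.003 0.4 0 0 0 -1;0.025 0.003 0.6 0 0 0 -1;0.025 0.003 0.75 0 0 0 -1;0.025 0.003 0.88 0 0 0 -1;0.025 0.003 0.95 0 0 0 -1;0.025 0.003 1 0 0 0 -1;0.025 0.003 1 0 0 0 -1;0.025 0.003 1 0 0 0 -1;0.025 0.003 1 0 0 0 -1"
}}

```text
time: 58.5
ee_pos: [0.4801, 0.3201, 0.1317]
tcp_rot: [0.707, 0.707, 0.0, 0.0]
ft_force: [-0.6, -0.2, 0.5]
grip_width: 0.0855
grip_force: 0.0
```

{"name": "carry_out", "arguments": {
  "commands": "0 0 0.08 0 0 0 -1;0 0 0.15 0 0 0 -1;0 0 0.15 0 0 0 0;0 0 0.15 0 0 0 0.3;0 0 0.15 0 0 0 0.5;0 0 0.15 0 0 0 1;0 0 0.15 0 0 0 1;0 0 0.15 0 0 0 1;0 0 0.15 0 0 0 1;0 0 0.15 0 0 0 1"
}}

```text
time: 59.75
ee_pos: [0.4803, 0.3202, 0.1167]
tcp_rot: [0.707, 0.707, 0.001, 0.0]
ft_force: [0.4, -0.8, 3.8]
grip_width: 0.0238
grip_force: 59.5
```

{"name": "carry_out", "arguments": {
  "commands": "0 0 -0.1 0 0 0 1;0 0 -0.25 0 0 0 1;0 0 -0.4 0 0 0 1;0 0 -0.6 0 0 0 1;-0.1 0 -0.8 0 0 0 1;-0.3 0 -0.88 0 0 0 1;-0.5 0.1 -0.88 0 0 0 1;-0.7 0.2 -0.88 0 0 0 1;-0.9 0.25 -0.88 0 0 0 1;-1 0.3 -0.88 0 0 0 1"
}}

```text
time: 61.0
ee_pos: [0.5095, 0.2183, 0.204]
tcp_rot: [0.708, 0.707, -0.0, -0.0]
ft_force: [0.6, 0.2, -1.1]
grip_width: 0.0242
grip_force: 59.0
```

{"name": "carry_out", "arguments": {
  "commands": "-0.1 0 0 0 0 0 1;-0.3 0.1 0 0 0 0 1;-0.5 0.2 0 0 0 0 1;-0.7 0.25 0 0 0 0 1;-0.9 0.3 0 0 0 0 1;-1 0.3 0 0 0 0 1;-1 0.3 0 0 0 0 1;-1 0.3 0 0 0 0 1;-1 0.3 0 0 0 0 1;-1 0.3 0 0 0 0 1"
}}

```text
time: 62.25
ee_pos: [0.5397, 0.1204, 0.2042]
tcp_rot: [0.707, 0.707, 0.0, -0.0]
ft_force: [-0.3, -0.6, -1.8]
grip_width: 0.0238
grip_force: 59.0
```

{"name": "carry_out", "arguments": {
  "commands": "-0.1 0 0 0 0 0 1;-0.3 0.1 0 0 0 0 1;-0.5 0.2 0 0 0 0 1;-0.7 0.25 0 0 0 0 1;-0.9 0.25 0 0 0 0 1;-1 0.25 0 0 0 0 1;-1 0.25 0 0 0 0 1;-1 0.25 0 0 0 0 1;-1 0.25 0 0 0 0 1;-1 0.25 0 0 0 0 1"
}}

```text
time: 63.5
ee_pos: [0.5647, 0.0205, 0.2042]
tcp_rot: [0.707, 0.707, 0.0, -0.0]
ft_force: [-0.1, 0.3, -1.6]
grip_width: 0.0236
grip_force: 59.0
```

```bash
python3 - <<'E'
from h import *
s=robot.state(); im=robot.capture('wrist'); cv2.imwrite('pics/w12.png',im[...,::-1]); print(s['ee_pos'])
t=robot.capture('top'); cv2.imwrite('pics/t12.png',t[...,::-1])
E
```

```text
[0.56469306 0.02047307 0.20423546]
```

View pics/w12.png

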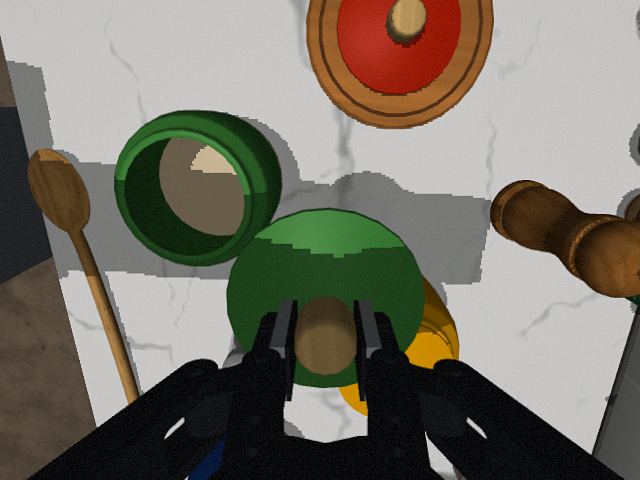

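The open green jar shows at about (186,195). The green lid is held level, and the red lid is on the board.

```bash
python3 - <<'E'
from h import *
s=dict(ee_pos=np.array([.56469306,.02047307,.20423546]),tcp_rot=[.7071,.7071,0,0])
im=cv2.imread('pics/w12.png')[...,::-1].copy()
h=cv2.cvtColor(im,cv2.COLOR_RGB2HSV); print([(x,*h[195,x,1:].tolist()) for x in range(112,270,4)]); print([(y,*h[y,186,1:].tolist()) for y in range(110,270,4)])
for v in (50,60,70,80): print(v,rim('wrist',im,(186,196),(66,66),v,130,s))
E
```

```text
[(112, 4, 124), (116, 163, 58), (120, 129, 69), (124, 226, 44), (128, 138, 37), (132, 165, 31), (136, 123, 31), (140, 200, 37), (144, 191, 28), (148, 167, 32), (152, 197, 35), (156, 255, 32), (160, 134, 38), (164, 64, 91), (168, 77, 100), (172, 71, 100), (176, 75, 99), (180, 74, 103), (184, 66, 104), (188, 70, 105), (192, 76, 104), (196, 77, 103), (200, 77, 103), (204, 76, 107), (208, 66, 105), (212, 77, 100), (216, 74, 103), (220, 70, 106), (224, 66, 104), (228, 69, 104), (232, 59, 100), (236, 70, 98), (240, 69, 107), (244, 163, 61), (248, 141, 65), (252, 217, 40), (256, 172, 55), (260, 167, 55), (264, 173, 56), (268, 163, 39)]
[(110, 27, 94), (114, 157, 57), (118, 143, 96), (122, 158, 92), (126, 148, 88), (130, 148, 69), (134, 135, 130), (138, 87, 94), (142, 71, 104), (146, 73, 105), (150, 69, 104), (154, 70, 105), (158, 75, 105), (162, 73, 102), (166, 69, 103), (170, 79, 106), (174, 72, 103), (178, 66, 101), (182, 75, 102), (186, 83, 102), (190, 64, 104), (194, 73, 102), (198, 79, 103), (202, 70, 102), (206, 75, 105), (210, 72, 103), (214, 71, 101), (218, 69, 104), (222, 69, 100), (226, 200, 37), (230, 189, 35), (234, 132, 29), (238, 156, 31), (242, 117, 37), (246, 186, 37), (250, 147, 40), (254, 209, 28), (258, 171, 64), (262, 133, 48), (266, 6, 131)]
50 ((124, 138, 121, 118), (array([0.47015191, 0.04998532]), np.float64(0.04004013756748689)))
60 ((124, 138, 121, 118), (array([0.47001696, 0.04978154]), np.float64(0.04023335469154534)))
70 ((120, 138, 133, 125), (array([0.46906536, 0.0465093 ]), np.float64(0.04315069691763476)))
80 ((120, 138, 133, 125), (array([0.46900465, 0.04655251]), np.float64(0.04312099030815465)))
```

{"name": "carry_out", "arguments": {
  "commands": "0.1 -0.15 0 0 0 0 1;0.2 -0.35 0 0 0 0 1;0.285 -0.55 0 0 0 0 1;0.285 -0.75 0 0 0 0 1;0.285 -0.947 0.1 0 0 0 1;0.285 -0.947 0.25 0 0 0 1;0.285 -0.947 0.4 0 0 0 1;0.285 -0.947 0.55 0 0 0 1;0.285 -0.947 0.65 0 0 0 1;0.285 -0.947 0.68 0 0 0 1"
}}

```text
time: 64.85
ee_pos: [0.4697, 0.0484, 0.1351]
tcp_rot: [0.707, 0.707, -0.001, -0.001]
ft_force: [-0.2, -0.6, -2.0]
grip_width: 0.024
grip_force: 59.2
```

{"name": "carry_out", "arguments": {
  "commands": "0 0 0.02 0 0 0 1;0 0 0.05 0 0 0 1;0 0 0.08 0 0 0 1;0 0 0.11 0 0 0 1;0 0 0.13 0 0 0 1;0 0 0.15 0 0 0 1;0 0 0.17 0 0 0 1;0 0 0.18 0 0 0 1;0 0 0.19 0 0 0 1;0 0 0.19 0 0 0 1"
}}

```text
time: 66.1
ee_pos: [0.47, 0.0484, 0.1171]
tcp_rot: [0.707, 0.707, -0.0, -0.0]
ft_force: [-0.0, -0.2, -1.3]
grip_width: 0.0236
grip_force: 59.2
```

{"name": "carry_out", "arguments": {
  "commands": "0 0 0.005 0 0 0 1;0 0 0.008 0 0 0 1;0 0 0.008 0 0 0 0.4;0 0 0.008 0 0 0 0;0 0 0.008 0 0 0 -0.5;0 0 0.008 0 0 0 -1;0 0 0.008 0 0 0 -1;0 0 -0.2 0 0 0 -1;0 0 -0.6 0 0 0 -1;0 0 -1 0 0 0 -1"
}}

```text
time: 67.35
ee_pos: [0.4696, 0.0484, 0.218]
tcp_rot: [0.707, 0.707, -0.0, -0.0]
ft_force: [0.4, -0.6, 0.4]
grip_width: 0.0855
grip_force: 0.0
```

{"name": "carry_out", "arguments": {
  "commands": "0.2 0.2 0 0 0 0 -1;0.4 0.4 0 0 0 0 -1;0.6 0.7 0 0 0 0 -1;0.8 1 0 0 0 0 -1;0.8 1 0 0 0 0 -1;0.8 1 0 0 0 0 -1;0.8 1 0 0 0 0 -1;0.8 1 0 0 0 0 -1;0.8 1 0 0 0 0 -1;0.8 1 0 0 0 0 -1"
}}

```text
time: 68.6
ee_pos: [0.5699, 0.1283, 0.2174]
tcp_rot: [0.707, 0.707, 0.0, 0.0]
ft_force: [-0.2, 0.8, -0.5]
grip_width: 0.0852
grip_force: 0.0
```

```bash
python3 - <<'E'
from h import *
s=robot.state(); im=robot.capture('wrist'); cv2.imwrite('pics/w13.png',im[...,::-1]); print(s['ee_pos'])
c=blob(mask(im,'red',110,40),(240,150),220); print(cv2.boundingRect(c),circ(pix2w('wrist',c,.0365,s)[:,:2]))
E
```

```text
[0.56993272 0.12825135 0.21735659]
(329, 114, 107, 108) (array([0.61924398, 0.16724827]), np.float64(0.045444495203326274))
```

{"name": "carry_out", "arguments": {
  "commands": "0.2 0.2 0 0 0 0 -1;0.394 0.4 0 0 0 0 -1;0.394 0.5 0.15 0 0 0 -1;0.394 0.5 0.3 0 0 0 -1;0.394 0.5 0.5 0 0 0 -1;0.394 0.5 0.7 0 0 0 -1;0.394 0.5 0.85 0 0 0 -1;0.394 0.5 0.95 0 0 0 -1;0.394 0.5 1 0 0 0 -1;0.394 0.5 1 0 0 0 -1"
}}

```text
time: 69.9
ee_pos: [0.6201, 0.1678, 0.1172]
tcp_rot: [0.707, 0.707, -0.0, 0.0]
ft_force: [0.1, -0.1, -0.1]
grip_width: 0.0853
grip_force: 0.0
```

{"name": "carry_out", "arguments": {
  "commands": "0 0 0.2 0 0 0 -1;0 0 0.4 0 0 0 -1;0 0 0.6 0 0 0 -1;0 0 0.7 0 0 0 -1;0 0 0.727 0 0 0 -1;0 0 0.727 0 0 0 0;0 0 0.727 0 0 0 0.5;0 0 0.727 0 0 0 1;0 0 0.727 0 0 0 1;0 0 0.727 0 0 0 1"
}}

```text
time: 71.15
ee_pos: [0.6209, 0.168, 0.0454]
tcp_rot: [0.707, 0.707, 0.001, 0.001]
ft_force: [0.6, -0.2, 3.0]
grip_width: 0.0236
grip_force: 59.4
```

{"name": "carry_out", "arguments": {
  "commands": "0 0 -0.1 0 0 0 1;0 0 -0.25 0 0 0 1;0 0 -0.4 0 0 0 1;0 0 -0.55 0 0 0 1;0 0 -0.7 0 0 0 1;0 0 -0.85 0 0 0 1;0.1 0 -1 0 0 0 1;0.22 0 -1 0 0 0 1;0.22 0 -1 0 0 0 1;0.22 0 -1 0 0 0 1"
}}

```text
time: 72.4
ee_pos: [0.6193, 0.19, 0.1434]
tcp_rot: [0.707, 0.707, -0.001, -0.0]
ft_force: [0.0, -1.1, -1.8]
grip_width: 0.0237
grip_force: 59.1
```

{"name": "carry_out", "arguments": {
  "commands": "0.1 0 -0.2 0 0 0 1;0.25 -0.1 -0.4 0 0 0 1;0.4 -0.2 -0.59 0 0 0 1;0.6 -0.3 -0.59 0 0 0 1;0.8 -0.46 -0.59 0 0 0 1;0.95 -0.46 -0.59 0 0 0 1;1 -0.46 -0.59 0 0 0 1;1 -0.46 -0.59 0 0 0 1;1 -0.46 -0.59 0 0 0 1;1 -0.46 -0.59 0 0 0 1"
}}

```text
time: 73.65
ee_pos: [0.5744, 0.2892, 0.2034]
tcp_rot: [0.707, 0.707, -0.0, 0.0]
ft_force: [-0.8, -0.5, -1.9]
grip_width: 0.0237
grip_force: 59.1
```

```bash
python3 - <<'E'
from h import *
s=robot.state(); im=robot.capture('wrist'); cv2.imwrite('pics/w14.png',im[...,::-1]); print(s['ee_pos'])
h=cv2.cvtColor(im,cv2.COLOR_RGB2HSV); print([(x,*h[195,x,1:].tolist()) for x in range(104,290,4)]); print([(y,*h[y,186,1:].tolist()) for y in range(110,270,4)])
for v in (45,55,65,80): print(v,rim('wrist',im,(186,190),(68,68),v,130,s))
E
```

```text
[0.57438806 0.28919608 0.20341585]
[(104, 5, 190), (108, 5, 189), (112, 4, 189), (116, 255, 126), (120, 249, 159), (124, 221, 165), (128, 175, 48), (132, 249, 45), (136, 212, 47), (140, 240, 50), (144, 255, 49), (148, 205, 51), (152, 238, 46), (156, 179, 54), (160, 240, 50), (164, 71, 101), (168, 87, 100), (172, 74, 103), (176, 81, 101), (180, 67, 107), (184, 74, 111), (188, 73, 102), (192, 77, 99), (196, 71, 195), (200, 68, 195), (204, 69, 195), (208, 64, 194), (212, 62, 197), (216, 66, 194), (220, 62, 194), (224, 67, 195), (228, 63, 194), (232, 72, 196), (236, 65, 200), (240, 65, 196), (244, 67, 190), (248, 227, 163), (252, 234, 73), (256, 240, 105), (260, 253, 115), (264, 237, 116), (268, 230, 91), (272, 255, 48), (276, 227, 54), (280, 244, 48), (284, 3, 84), (288, 17, 75)]
[(110, 5, 199), (114, 255, 67), (118, 243, 104), (122, 241, 130), (126, 251, 127), (130, 234, 109), (134, 241, 150), (138, 216, 168), (142, 63, 106), (146, 67, 103), (150, 72, 103), (154, 73, 101), (158, 65, 106), (162, 68, 105), (166, 73, 101), (170, 78, 101), (174, 64, 104), (178, 68, 101), (182, 76, 110), (186, 69, 103), (190, 74, 103), (194, 78, 105), (198, 80, 105), (202, 67, 106), (206, 74, 104), (210, 68, 108), (214, 80, 102), (218, 64, 103), (222, 71, 104), (226, 255, 49), (230, 227, 54), (234, 222, 54), (238, 255, 47), (242, 255, 50), (246, 255, 47), (250, 255, 49), (254, 255, 47), (258, 235, 129), (262, 255, 153), (266, 255, 121)]
45 ((160, 141, 86, 97), (array([0.49322126, 0.32422103]), np.float64(0.029700120308473757)))
55 ((126, 141, 120, 117), (array([0.48084151, 0.31715535]), np.float64(0.039696944831436896)))
65 ((126, 141, 120, 117), (array([0.48084448, 0.31704699]), np.float64(0.03982009341855042)))
80 ((126, 141, 120, 117), (array([0.48080446, 0.31701719]), np.float64(0.039874362568090294)))
```

View pics/w14.png

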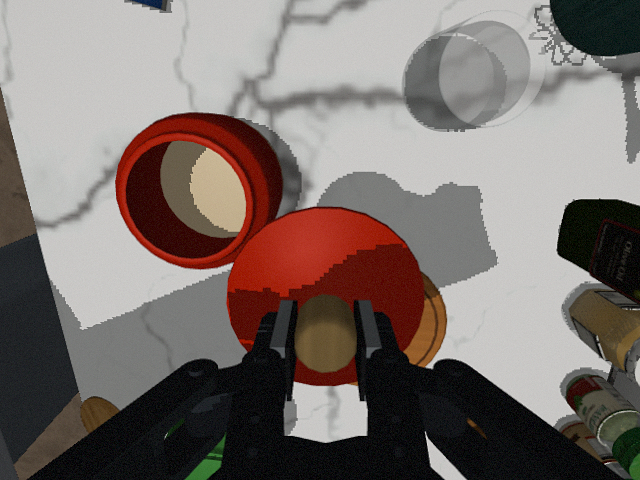

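The red jar's opening is centred near (186,200) and the red lid is held level. It goes home now.

{"name": "carry_out", "arguments": {
  "commands": "0.1 -0.15 0 0 0 0 1;0.2 -0.35 0 0 0 0 1;0.268 -0.55 0 0 0 0 1;0.268 -0.75 0 0 0 0 1;0.268 -0.938 0.1 0 0 0 1;0.268 -0.938 0.25 0 0 0 1;0.268 -0.938 0.4 0 0 0 1;0.268 -0.938 0.55 0 0 0 1;0.268 -0.938 0.65 0 0 0 1;0.268 -0.938 0.67 0 0 0 1"
}}

```text
time: 74.95
ee_pos: [0.4799, 0.3162, 0.1351]
tcp_rot: [0.707, 0.707, -0.001, -0.0]
ft_force: [0.1, -0.8, -1.1]
grip_width: 0.0236
grip_force: 59.2
```

{"name": "carry_out", "arguments": {
  "commands": "0 0 0.02 0 0 0 1;0 0 0.05 0 0 0 1;0 0 0.08 0 0 0 1;0 0 0.11 0 0 0 1;0 0 0.13 0 0 0 1;0 0 0.15 0 0 0 1;0 0 0.165 0 0 0 1;0 0 0.175 0 0 0 1;0 0 0.18 0 0 0 1;0 0 0.18 0 0 0 1"
}}

```text
time: 76.2
ee_pos: [0.4803, 0.3166, 0.1185]
tcp_rot: [0.707, 0.707, -0.0, 0.0]
ft_force: [0.3, 0.2, -1.3]
grip_width: 0.0237
grip_force: 59.2
```

{"name": "carry_out", "arguments": {
  "commands": "0 0 0.005 0 0 0 1;0 0 0.012 0 0 0 1;0 0 0.012 0 0 0 0.4;0 0 0.012 0 0 0 0;0 0 0.012 0 0 0 -0.5;0 0 0.012 0 0 0 -1;0 0 0.012 0 0 0 -1;0 0 -0.2 0 0 0 -1;0 0 -0.6 0 0 0 -1;0 0 -1 0 0 0 -1"
}}

```text
time: 77.45
ee_pos: [0.4799, 0.3164, 0.2192]
tcp_rot: [0.707, 0.707, -0.0, -0.0]
ft_force: [0.4, 0.5, 0.2]
grip_width: 0.0853
grip_force: 0.0
```

{"name": "carry_out", "arguments": {
  "commands": "0.1 0 -0.2 0 0 0 -1;0.3 0 -0.2 0 0 0 -1;0.5 0 -0.2 0 0 0 -1;0.7 0 -0.2 0 0 0 -1;0.9 0 -0.2 0 0 0 -1;1 0 -0.2 0 0 0 -1;1 0 -0.2 0 0 0 -1;1 0 -0.2 0 0 0 -1;1 0 -0.2 0 0 0 -1;1 0 -0.2 0 0 0 -1"
}}

```text
time: 78.7
ee_pos: [0.4804, 0.4161, 0.2387]
tcp_rot: [0.707, 0.707, 0.0, 0.0]
ft_force: [-0.4, 0.8, -0.6]
grip_width: 0.0856
grip_force: 0.0
```

```bash
python3 - <<'E'
from h import *
s=robot.state(); im=robot.capture('wrist'); print(s['ee_pos'],s['time'])
t=robot.capture('top'); cv2.imwrite('pics/t15.png',t[...,::-1])
sc=robot.capture('scene')
cv2.imwrite('pics/c15.png',np.vstack([np.hstack([cv2.resize(im,(400,300)),cv2.resize(t[150:350,180:560],(400,300))]),cv2.resize(sc[130:360,180:487],(400,300)).repeat(2,1)[:,:800]])[...,::-1])
E
```

```text
[0.4804043  0.41612924 0.23870656] 78.7
```

View pics/c15.png

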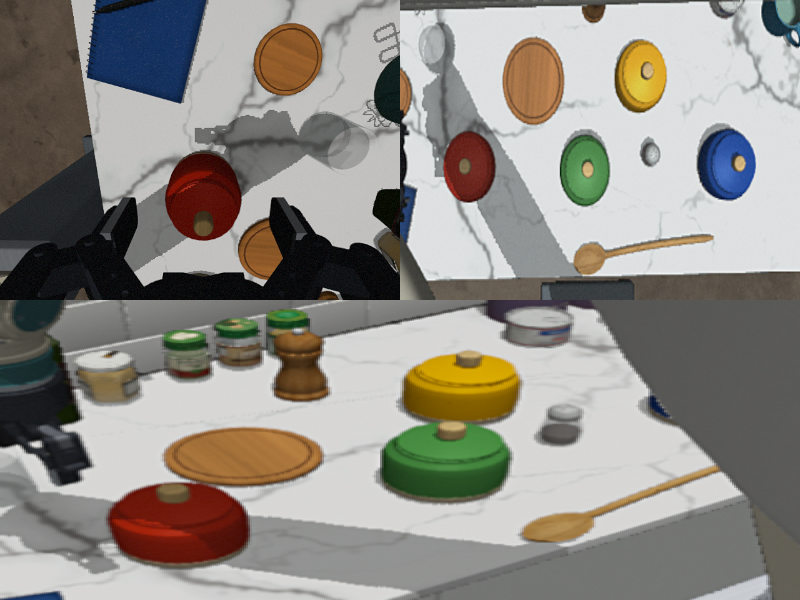

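All four lids sit flush on the jars of their own colour: red (470,165), green (585,168), blue (727,162) and yellow (640,75) in the top view. The board is empty and the salt is in place, so I'm handing in.

```bash
python3 -c "
from station import robot
print(robot.finish_job())"
```

```text
the job is handed in; nothing more can be done
None
```

All four lids are back on the jars of their own colour and sit flush in the final pictures, with the board empty and the jars and salt shaker still in place; I handed the job in at about 79 s of the 118 s and got no verdict back.

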